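Line up the studio's paint containers by height

TASK

Tidy the four closed paint and varnish containers onto the wooden board in order of height: one centred on each cork disc, the shortest on the disc next to the white cup, the next taller beside it, and so on to the tallest next to the roll of tape. Keep the containers upright all the time, set them down gently rather than dropping them, leave them standing on their own, and do not shift the cup or the roll of tape.

Things in the scene. Friction and masses are not known exactly. Their poses are not given: they have to be found in the camera images.
- pot: squat white plastic paint pot with a wide black screw lid, the shortest container: 45 mm high, body 52 mm in diameter, lid 56 mm in diameter and taking up the top 15 mm; about 0.12 kg. Origin at the centre of its underside, z up.
- tin: plain steel paint tin, second shortest: a cylinder 70 mm high and 60 mm in diameter (rims 62 mm), with a closed bright flat lid; about 0.3 kg. Origin at the centre of its underside, z up.
- jar: green glass jar with a brass lid, second tallest: 95 mm high in all, glass body 50 mm in diameter up to 78 mm, lid 44 mm in diameter above; about 0.26 kg. Origin at the centre of its underside, z up.
- flask: slim amber glass varnish bottle with a small black cap, the tallest: 125 mm high in all, straight body 44 mm in diameter up to 88 mm, then a shoulder, a neck 22 mm and a cap 25 mm in diameter; about 0.2 kg. Origin at the centre of its underside, z up.
- mark1: flat round cork disc, 64 mm in diameter and 3 mm thick, fixed on top of the 20 mm high dark wooden board (110 by 570 mm) that lies on the table; origin at the centre of the disc's underside (20 mm above the table), z up, y along the row (towards mark1), x across the board, away from the robot. The four discs stand in one row, neighbours about 85 mm apart (centres); this is the outermost on the robot's left (+y).
- mark2: the same kind of disc as mark1, with the same origin and axes: the second from the robot's left.
- mark3: the same kind of disc as mark1, with the same origin and axes: the third from the robot's left.
- mark4: the same kind of disc as mark1, with the same origin and axes: the outermost on the robot's right (-y).
- cup: empty white ceramic cup without handle, 70 mm high, 68 mm across the rim, standing loose on one end of the board, about 105 mm beyond the outermost disc; the end is drawn afresh each time, and tells at which end the row begins. Not to be moved. Origin at the centre of its underside (20 mm above the table), z up.
- tape: roll of pale masking tape lying flat and loose on the board's other end, about 105 mm beyond the outermost disc there: 84 mm in diameter, hole 68 mm, 24 mm high. Not to be moved. Origin at the centre of its underside (20 mm above the table), z up.
Things that resemble listed ones, but are neither listed nor needed, are in the scene too. Leave any blue or purple look-alike of the pot alone.

How it is judged:
By the outcome, as a careful person would: the job done as asked, in the order asked, and still so for the second after the job is handed in, with the robot touching nothing.
It also fails if it takes over 131 s, if anything falls off the work surface, if the arm or the gripper's body presses on something with over 40 N, if the wrist force passes 120 N, or if a joint passes its speed limit or range.

ROBOT

A 6-joint arm with a two-finger parallel gripper is mounted at the origin on the work surface. World frame = base frame: x ahead of the robot, y to its left, z up, the work surface at z = 0. Lengths are in mm, angles in degrees, forces in N, time in s.
With the tool pointing down it reaches from about 350 to 925 mm from the base axis. Payload 6.4 kg.
Tool frame: the origin (TCP) lies between the finger pads; the fingertips stand tips_ahead ahead of it and the grasp point (between the pads) lies 11 mm behind it (tips_ahead is the distance from the TCP to the fingertips, in mm); z points along the fingers, x is the direction in which the jaws open and shut, and the axes are right-handed (so a half turn about z gives the same grasp; the last joint's range is limited). The gripper opens to 94 mm and grips with 3 to 60 N. Pads are 16 mm wide; open, the fingers measure 119 mm over their backs; the gripper's body (75 mm by 177 mm) begins 78 mm behind the grasp point.
Start: joints at [-9.975, 14.043, 89.255, -0, 76.702, -9.975], TCP at [650.011, 0.004, 213.455] pointing down, gripper open.
Joint ranges: [-179.41, 179.41], [-58.25, 129.5], [7.25, 145.43], [-54.29, 234.29], [11.92, 165.04], [-157.13, 157.13]. Speed limits (degrees/s): [147.25, 147.25, 180, 180, 180, 180].

INTERFACE

Orientations are given as [roll, pitch, yaw] about the fixed x, y, z axes, in that order (R = Rz(yaw) Ry(pitch) Rx(roll)).
In Python, from workcell import read_state, get_image, hand_in, tips_ahead gives the robot as it stands.
- The arm moves only by the tool apply_moves, never from a script. Its argument "commands" is one flat list of numbers, 6 for each row, row after row: the shift along the tool's x, y, z in m, then the turn, a rotation vector about the tool's x, y, z in degrees. A call has 1 to 10 rows; each row shifts and turns the pose as measured when the row begins, along the tool's axes as they then stand; what a row does not reach is not made up. A row lasts 1/12 s, in which the tool goes at most 41.7 mm and 7.16 degrees, less where a joint would pass 70% of its speed; a pose out of reach is approached as far as the arm can. A call is refused whole if a number of a shift passes 0.0417 or a number of a turn 7.16, either way. A call with a gripper value outside its range is refused whole. "claw" is the finger opening in m, from 0 to 0.094, set as the call begins (left out, the last holds). The fingers move at their own pace and stop on an object; the grip force is fixed at half the most. Time passes only in rows, so rows that do not move let the fingers close. It gives the time, the measured TCP pose, the force and the opening at its end, in the units of the state.
- read_state(): the state, without advancing time (a new reading comes with each control period).
- get_image(name): name is "scene" or "side" or "wrist"; returns a dict with "image" (420x560x3 uint8, red, green, blue), "camera_matrix" (3x3 intrinsics, pixels), "position" and "rotation" of the camera in the world. Camera axes: x right, y down, z forward; pixel columns grow to the right and rows downward; lengths in mm; the calibration is good to about 2 mm. A picture is of the moment at which its call begins. There is no depth.
- hand_in(): hands the job in, once; it reports no verdict.
The state is a dict: "t": time; "joint_positions": joint angles; "qd": joint speeds; "joint_efforts": joint torques, N m; "eef_pos": TCP position; "ee_rot": TCP orientation; "wrist_force": force on the tool from outside, world axes, zero at the start; "ft_torque": the same for the moment, N m; "width": finger opening in mm.
Only numpy, scipy, OpenCV 4.12 (cv2) and the standard library are available. Lean on these libraries where they do the work, as an engineer would, in place of code of your own. Each camera call takes 0.05 s, during which the arm holds its last target. There are 200 camera calls.

## Working session

There is one attempt and no reset: what is moved stays moved. The work goes in short steps, Python scripts to look and compute and a tool call to move; the robot and the scene stay as the last step left them, time stands still between calls to the robot, and variables do not carry over. Pictures are saved under pics/ and viewed, about 12 in all and at most 16, crops included, and the job is handed in when it is done.

Besides the shell and the picture viewer there is one more tool, called after "Request:" by a JSON object that holds its "api" and its "payload". apply_moves: Moves the arm, as the interface text tells. Its arguments: {"type":"object","properties":{"commands":{"type":"array"},"claw":{"type":"number"}},"required":["commands"]}

```bash
ls; mkdir -p pics
cat > h.py <<'E'
import numpy as np, cv2, json
from workcell import read_state, get_image, hand_in, tips_ahead
def snap(name, fn, crop=None, scale=1):
    d=get_image(name); im=d["image"][:,:,::-1].copy()
    np.savez(''+name+'.npz',K=d["camera_matrix"],p=d["position"],R=d["rotation"],im=im)
    save(im,fn,crop,scale); return d
def save(im,fn,crop=None,scale=1):
    if crop: u0,v0,u1,v1=crop; im=im[v0:v1,u0:u1]
    if scale!=1: im=cv2.resize(im,None,fx=scale,fy=scale,interpolation=cv2.INTER_CUBIC)
    cv2.imwrite('pics/'+fn,im)
def cam(name):
    d=np.load(''+name+'.npz'); return d['K'],d['p'],d['R'],d['im']
def pix2w(name,u,v,z):
    K,p,R,_=cam(name); r=R@np.linalg.solve(K,[u,v,1.]); return p+r*(z-p[2])/r[2]
def w2pix(name,P):
    K,p,R,_=cam(name); q=K@(R.T@(np.asarray(P,float)-p)); return q[:2]/q[2]
E
python3 - <<'E'
from h import *
for n in ("scene","side","wrist"):
    d=snap(n,n+"0.png"); print(n,np.round(d["position"]),np.round(d["rotation"],2).tolist(),np.round(d["camera_matrix"][0,0]))
print(read_state(), tips_ahead)
E
```

```text
pics
scene [1297.  245.  588.] [-122.87, 0.87, 104.57] 440.0
side [425. 829. 930.] [-138.18, 0.27, -174.85] 502.0
wrist [650.  69. 383.] [166.2, 0.14, 0.06] 362.0
{'t': 0.15, 'joint_positions': array([-9.97795764e+00,  1.40737509e+01,  8.93081515e+01, -6.26036631e-04,
        7.67031148e+01, -9.97368800e+00]), 'qd': array([-0.03235373, -0.08569585, -0.1124344 ,  0.04702284,  0.0469529 ,
       -0.02737192]), 'joint_efforts': array([ 8.87750393e-04, -4.16263855e+01, -3.14982533e+01,  6.85620052e-02,
        3.16100603e-02, -6.42144232e-05]), 'eef_pos': array([6.49548156e+02, 5.11278261e-02, 2.12618346e+02]), 'ee_rot': array([-1.79985875e+02,  8.38378825e-02, -4.11486810e-03]), 'wrist_force': array([-0.2163541 , -0.26943543,  0.693366  ]), 'ft_torque': array([-0.02052302, -0.05971964,  0.00537438]), 'width': 93.80403075215573} 8.0
```

View pics/scene0.png

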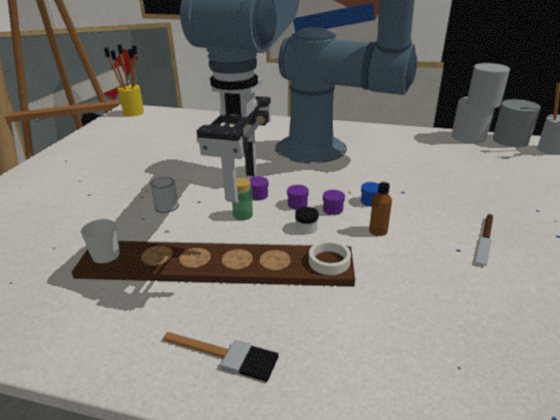

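View pics/side0.png

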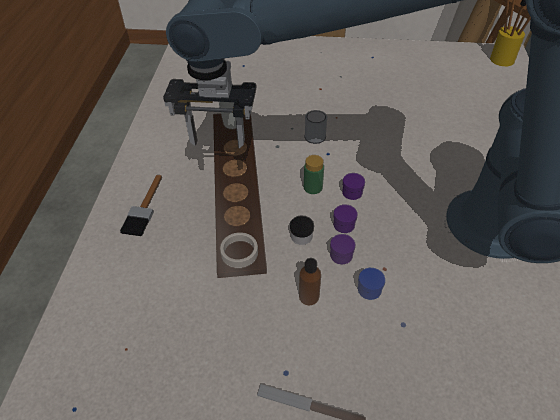

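The cup is at the left end of the board in the scene view (100,242), the −y end. The tape is at (330,258), the +y end. So pot→mark4, tin→mark3, jar→mark2, flask→mark1. Candidates in the scene view:
- **Pot:** white pot (307,220), against purple pots (259,188), (297,197), (333,202) and a blue one (371,194).
- **Tin:** grey cylinder (164,195), against the cup (100,242).
- **Jar:** green (243,200).
- **Flask:** amber (380,210).

I'll check these in close crops.

```bash
sed -i 's/^def cam(name):/from scipy.spatial.transform import Rotation as Ro\ndef cam(name):/; s/return d\[.K.\],d\[.p.\],d\[.R.\],d\[.im.\]/return d["K"],d["p"],Ro.from_euler("xyz",d["R"],degrees=True).as_matrix(),d["im"]/' h.py
python3 - <<'E'
from h import *
a=cam("scene")[3]; b=cam("side")[3]
save(a,"sc1.png",(70,165,410,295),2.35); save(b,"si1.png",(200,95,400,315),2.7)
print(w2pix("scene",[650,0,0]),w2pix("side",[650,0,0]),w2pix("side",[650,100,0]))
E
```

```text
[248.34910886 275.30816162] [226.21461342 205.86596229] [219.18623812 236.97019927]
```

View pics/sc1.png

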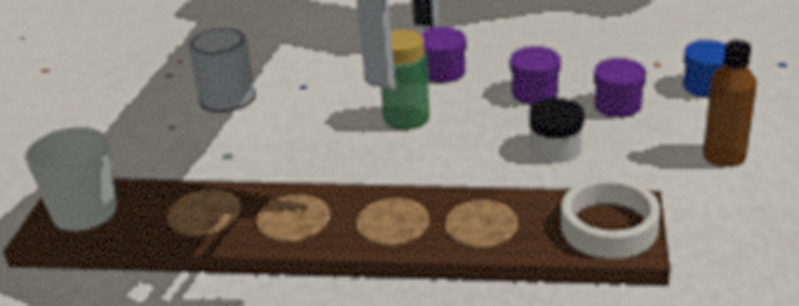

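View pics/si1.png

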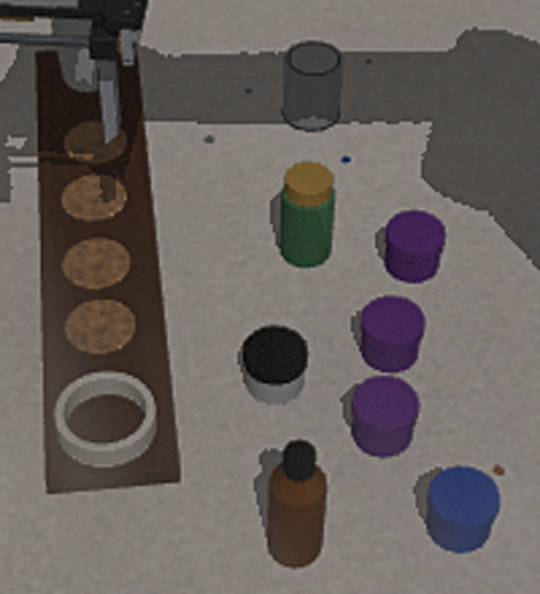

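Run:
```python
from h import *
pts={"pot":(45,(275,352),(557,116)),"tin":(70,(313,60),(219,41)),"jar":(95,(309,177),(404,40)),"flask":(125,(299,451),(738,47)),
"m1":(23,(100,326),(482,222)),"m2":(23,(96,263),(393,221)),"m3":(23,(94,198),(293,216)),"m4":(23,(95,141),(204,212)),
"tape":(44,(106,412),(610,203)),"cup":(90,None,(70,147)),"p1":(45,(416,229),(445,38)),"p2":(45,(393,317),(536,60)),"p3":(45,(385,399),(620,73)),"blue":(45,(463,490),(706,53))}
for k,(z,s,c) in pts.items():
    a=pix2w("side",200+s[0]/2.7,95+s[1]/2.7,z) if s else np.zeros(3)*np.nan
    b=pix2w("scene",70+c[0]/2.35,165+c[1]/2.35,z)
    print(k,a[:2].round(),b[:2].round())
```

```text
pot [456.  85.] [466.  83.]
tin [ 442. -284.] [ 442. -286.]
jar [437. -82.] [440. -79.]
flask [429. 245.] [436. 245.]
m1 [613.  50.] [615.  48.]
m2 [629. -27.] [632. -29.]
m3 [ 644. -113.] [ 646. -117.]
m4 [ 656. -195.] [ 659. -197.]
tape [590. 160.] [590. 155.]
cup [nan nan] [ 679. -301.]
p1 [336. -74.] [338. -69.]
p2 [356.  37.] [364.  39.]
p3 [362. 128.] [371. 130.]
blue [300. 213.] [308. 213.]
```

Sizes and spacings agree with the description. I'll check the wrist picture to refine the marks, which are where precision matters.

View pics/wrist0.png

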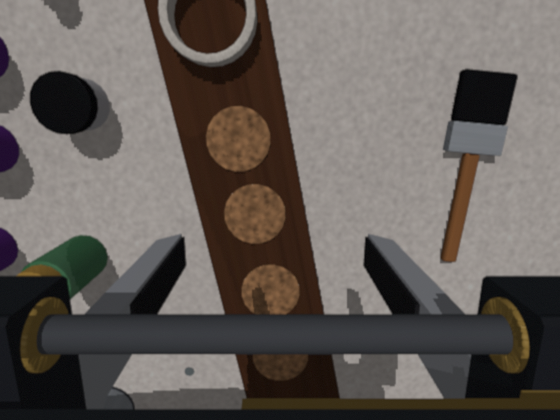

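Run:
```python
from h import *
def tri(n,c):
    out=[]
    for cam_,uv in n:
        K,p,R,_=cam(cam_); r=R@np.linalg.solve(K,[*uv,1.]); out.append((p,r/np.linalg.norm(r)))
    A=sum(np.eye(3)-np.outer(r,r) for p,r in out); b=sum((np.eye(3)-np.outer(r,r))@p for p,r in out)
    return np.linalg.solve(A,b)
S=lambda u,v:("side",(200+u/2.7,95+v/2.7)); C=lambda u,v:("scene",(70+u/2.35,165+v/2.35))
for k,a,b in [("pot",S(275,352),C(557,116)),("tin",S(313,60),C(219,41)),("jar",S(309,177),C(404,40)),("flask",S(299,451),C(738,47)),("m1",S(100,326),C(482,222)),("m4",S(95,141),C(204,212))]: print(k,tri([a,b],0).round(1))
for q in [(614,49),(630,-28),(645,-115),(658,-196),(679,-301)]: print(w2pix("wrist",[*q,23]).round())
```

```text
pot [455.9  80.7  38.8]
tin [ 442.  -285.6   69.5]
jar [437.2 -80.8  94.4]
flask [429.4 244.1 122.4]
m1 [613.5  47.5  21.1]
m4 [ 656.7 -198.5   20.6]
[239. 137.]
[256. 213.]
[270. 290.]
[282. 355.]
[299. 431.]
```

The wrist view shows the discs at (238,139), (255,214) and (271,291), with a partly hidden one at about (281,355). All are within about 2 px of the prediction. The white pot's lid is at (63,102).

Run:
```python
from h import *
for k,u,v,z in [("m1",238,139,23),("m2",254.5,214,23),("m3",270.5,290.5,23),("pot",63,102,45)]: print(k,pix2w("wrist",u,v,z).round(1))
```

```text
m1 [613.4  47.1  23. ]
m2 [628.7 -29.1  23. ]
m3 [ 645.1 -115.4   23. ]
pot [458.7  81.1  45. ]
```

Request:
{"api": "apply_moves", "payload": {"commands": [-0.0192, -0.0082, 0.007, 0, 0, 0, -0.0192, -0.0082, 0.007, 0, 0, 0, -0.0192, -0.0082, 0.007, 0, 0, 0, -0.0192, -0.0082, 0.007, 0, 0, 0, -0.0192, -0.0082, 0.007, 0, 0, 0, -0.0192, -0.0082, 0.007, 0, 0, 0, -0.0192, -0.0082, 0.007, 0, 0, 0, -0.0192, -0.0082, 0.007, 0, 0, 0, -0.0192, -0.0082, 0.007, 0, 0, 0, -0.0192, -0.0082, 0.007, 0, 0, 0], "claw": 0.094}}

```text
t: 0.98
eef_pos: [450.7, 83.7, 137.7]
ee_rot: [180.0, 0.1, -0.2]
wrist_force: [0.2, -0.2, 0.2]
width: 93.7
```

Request:
{"api": "apply_moves", "payload": {"commands": [0.0035, 0.001, 0.0, 0, 0, 0, 0.0035, 0.001, 0.01, 0, 0, 0, 0, 0, 0.015, 0, 0, 0, 0, 0, 0.015, 0, 0, 0, 0, 0, 0.015, 0, 0, 0, 0, 0, 0.015, 0, 0, 0, 0, 0, 0.012, 0, 0, 0, 0, 0, 0.012, 0, 0, 0, 0, 0, 0.008, 0, 0, 0, 0, 0, 0.003, 0, 0, 0]}}

```text
t: 1.82
eef_pos: [461.9, 79.8, 24.3]
ee_rot: [180.0, -0.1, -0.3]
wrist_force: [-0.2, 0.8, 0.4]
width: 93.7
```

Run:
```python
from h import *
snap("wrist","w1.png"); print(read_state()["eef_pos"])
```

```text
[461.61246667  79.80963675  24.19110049]
```

View pics/w1.png

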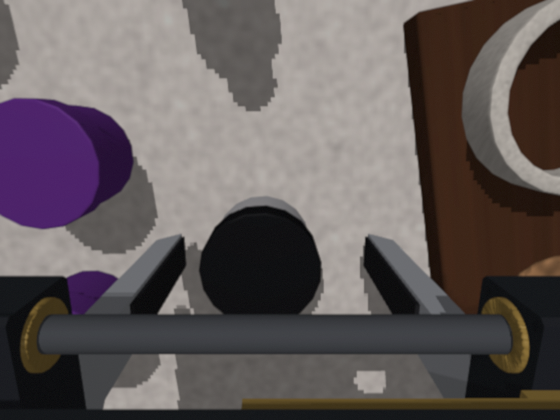

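The pot lid sits between the open fingers at about (260.5,264), slightly left of centre.

Run:
```python
from h import *
print(pix2w("wrist",260.5,264,45), pix2w("wrist",260.5,205,45),pix2w("wrist",200,264,45),pix2w("wrist",321,264,45))
```

```text
[455.85552526  84.8170898   45.        ] [456.19337132 111.87277288  45.        ] [428.92320245  84.9148282   45.        ] [482.7942203   84.71932826  45.        ]
```

Request:
{"api": "apply_moves", "payload": {"commands": [-0.003, -0.002, 0, 0, 0, 0, -0.0025, -0.002, 0, 0, 0, 0, 0, 0, 0, 0, 0, 0]}}

```text
t: 2.12
eef_pos: [457.3, 83.7, 24.8]
ee_rot: [180.0, -0.1, -0.3]
wrist_force: [0.2, 0.3, -0.3]
width: 94.0
```

Request:
{"api": "apply_moves", "payload": {"commands": [0, 0, 0, 0, 0, 0, 0, 0, 0, 0, 0, 0, 0, 0, 0, 0, 0, 0, 0, 0, 0, 0, 0, 0, 0, 0, 0, 0, 0, 0, 0, 0, 0, 0, 0, 0, 0, 0, 0, 0, 0, 0, 0, 0, 0, 0, 0, 0, 0, 0, 0, 0, 0, 0, 0, 0, 0, 0, 0, 0], "claw": 0.04}}

```text
t: 2.95
eef_pos: [458.8, 84.0, 27.3]
ee_rot: [179.9, -0.4, -0.3]
wrist_force: [-0.5, 0.7, 0.0]
width: 55.4
```

Request:
{"api": "apply_moves", "payload": {"commands": [0, 0, -0.003, 0, 0, 0, 0, 0, -0.006, 0, 0, 0, 0, 0, -0.01, 0, 0, 0, 0, 0, -0.012, 0, 0, 0, 0, 0, -0.015, 0, 0, 0, 0, 0, -0.015, 0, 0, 0, 0, 0, -0.015, 0, 0, 0, 0.005, 0.007, -0.01, 0, 0, 0, 0.01, 0.014, -0.005, 0, 0, 0, 0.015, 0.02, 0, 0, 0, 0]}}

```text
t: 3.78
eef_pos: [486.2, 43.8, 127.0]
ee_rot: [180.0, -0.3, 0.1]
wrist_force: [0.7, 0.3, -1.8]
width: 55.6
```

Request:
{"api": "apply_moves", "payload": {"commands": [0.017, 0.024, 0, 0, 0, 0, 0.017, 0.024, 0, 0, 0, 0, 0.017, 0.024, 0, 0, 0, 0, 0.017, 0.024, 0, 0, 0, 0, 0.017, 0.024, 0, 0, 0, 0, 0.017, 0.024, 0, 0, 0, 0, 0.017, 0.024, 0, 0, 0, 0, 0.017, 0.024, 0, 0, 0, 0, 0.012, 0.016, 0, 0, 0, 0, 0.006, 0.008, 0, 0, 0, 0]}}

```text
t: 4.62
eef_pos: [650.0, -191.9, 135.9]
ee_rot: [179.7, -0.8, -0.1]
wrist_force: [-0.1, -0.0, -1.0]
width: 55.4
```

Request:
{"api": "apply_moves", "payload": {"commands": [0.003, 0.002, 0, 0, -0.7, 0, 0.002, 0.001, 0.005, 0, 0, 0, 0, 0, 0.01, 0, 0, 0, 0, 0, 0.012, 0, 0, 0, 0, 0, 0.012, 0, 0, 0, 0, 0, 0.012, 0, 0, 0, 0, 0, 0.008, 0, 0, 0, 0, 0, 0.004, 0, 0, 0, 0, 0, 0, 0, 0, 0, 0, 0, 0, 0, 0, 0]}}

```text
t: 5.45
eef_pos: [652.4, -194.7, 63.7]
ee_rot: [179.9, 0.3, -0.0]
wrist_force: [-0.7, 0.6, -0.8]
width: 55.2
```

Run:
```python
from h import *
snap("wrist","w2.png"); print(read_state()["eef_pos"],read_state()["ee_rot"])
```

```text
[ 652.41612855 -194.73250942   63.75815988] [ 1.79887420e+02  3.46912109e-01 -4.63717523e-02]
```

View pics/w2.png

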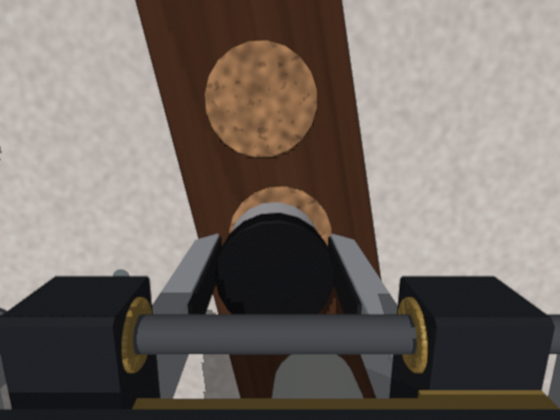

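The pot is held between the pads with its lid at (276,270). Disc mark4 peeks out behind it, top edge at (280,186), and mark3 is at (261,99).

Run:
```python
from h import *
print("m3",pix2w("wrist",261,98.5,23)); e=pix2w("wrist",280,186,23); print("m4",e-[0,32,0]); 
print("pot",pix2w("wrist",276,213,81.5)-[0,28,0],pix2w("wrist",276,268,81.5))
```

```text
m3 [ 644.78688514 -116.3205424    23.        ]
m4 [ 655.6479648  -198.23620117   23.        ]
pot [ 653.40374645 -194.95909467   81.5       ] [ 653.4395363  -192.88433464   81.5       ]
```

Request:
{"api": "apply_moves", "payload": {"commands": [0.0025, 0.002, 0, 0, 0, 0, 0.001, 0.0008, 0.003, 0, 0, 0, 0, 0, 0.003, 0, 0, 0, 0, 0, 0.003, 0, 0, 0, 0, 0, 0.002, 0, 0, 0, 0, 0, 0.001, 0, 0, 0, 0, 0, 0, 0, 0, 0]}}

```text
t: 6.08
eef_pos: [658.4, -199.0, 53.8]
ee_rot: [179.7, 0.0, -0.1]
wrist_force: [0.8, 0.5, -0.7]
width: 55.5
```

Request:
{"api": "apply_moves", "payload": {"commands": [-0.0015, -0.0005, 0.001, 0, 0, 0, 0, 0, 0.001, 0, 0, 0, 0, 0, 0.001, 0, 0, 0, 0, 0, 0, 0, 0, 0]}}

```text
t: 6.42
eef_pos: [656.7, -198.5, 50.6]
ee_rot: [179.7, 0.0, -0.1]
wrist_force: [0.3, 0.4, -1.6]
width: 55.5
```

Request:
{"api": "apply_moves", "payload": {"commands": [0, 0, 0.001, 0, 0, 0, 0, 0, 0.001, 0, 0, 0, 0, 0, 0, 0, 0, 0]}}

```text
t: 6.67
eef_pos: [657.1, -198.8, 50.8]
ee_rot: [179.7, 0.0, -0.0]
wrist_force: [0.8, 0.0, -0.7]
width: 55.4
```

Request:
{"api": "apply_moves", "payload": {"commands": [0, 0, 0.002, 0, 0, 0, 0, 0, 0.002, 0, 0, 0, 0, 0, 0.002, 0, 0, 0]}}

```text
t: 6.92
eef_pos: [657.6, -199.3, 50.4]
ee_rot: [179.7, 0.1, -0.0]
wrist_force: [-6.1, 2.2, 10.2]
width: 55.4
```

Request:
{"api": "apply_moves", "payload": {"commands": [0, 0, 0, 0, 0, 0, 0, 0, 0, 0, 0, 0, 0, 0, 0, 0, 0, 0, 0, 0, 0, 0, 0, 0, 0, 0, 0, 0, 0, 0, 0, 0, 0, 0, 0, 0], "claw": 0.08}}

```text
t: 7.42
eef_pos: [658.7, -199.7, 50.8]
ee_rot: [179.6, -0.0, -0.0]
wrist_force: [0.4, 0.3, 0.1]
width: 80.0
```

Request:
{"api": "apply_moves", "payload": {"commands": [0, 0, -0.003, 0, 0, 0, 0, 0, -0.008, 0, 0, 0, 0, 0, -0.015, 0, 0, 0, 0, 0, -0.02, 0, 0, 0, 0, 0, -0.02, 0, 0, 0, 0, 0, -0.02, 0, 0, 0, 0, 0, -0.02, 0, 0, 0, -0.01, 0.005, -0.015, 0, 0, 0, -0.02, 0.008, -0.01, 0, 0, 0, -0.02, 0.008, 0, 0, 0, 0]}}

```text
t: 8.25
eef_pos: [610.5, -219.3, 198.1]
ee_rot: [179.4, -0.4, 0.2]
wrist_force: [-0.2, -0.4, 0.7]
width: 79.7
```

Run:
```python
from h import *
snap("wrist","w3.png"); print(read_state()["eef_pos"],read_state()["ee_rot"])
```

```text
[ 607.7857256  -220.58320179  197.65453873] [ 1.79410939e+02 -2.79330241e-01  1.14842934e-01]
```

View pics/w3.png

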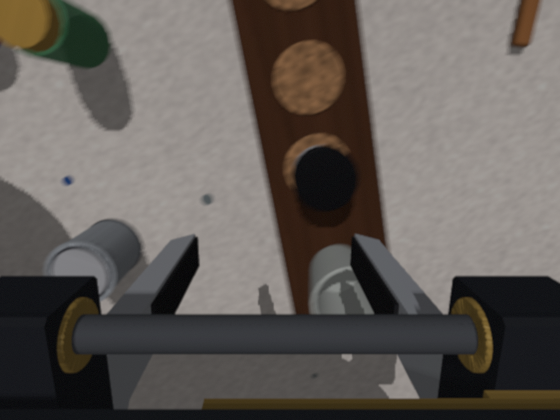

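The pot stands on mark4 with its lid at (325,178); cork shows at the top (316,133) and left (283,170). Mark3 is at (308,77) and the tin's lid at (82,271).

Run:
```python
from h import *
W=lambda u,v,z:pix2w("wrist",u,v,z).round(1)
print("pot",W(325,178,68),"m3",W(308.5,76.5,23),"m4 top edge",W(317,133,23),"left edge",W(283,170,23))
print("tin",W(82,270,70)); 
for c in [(656.5,-198),(653,-195)]: print(w2pix("wrist",[*c,23]))
im=cam("wrist")[3]; save(im,"w3c.png",(230,20,400,230),2.8)
```

```text
pot [ 654.1 -202.1   68. ] m3 [ 642.2 -117.3   23. ] m4 top edge [ 651.6 -167.4   23. ] left edge [ 620.1 -202.4   23. ]
tin [ 440.9 -285.3   70. ]
[321.03385786 165.5414787 ]
[317.49581659 162.40549424]
```

View pics/w3c.png

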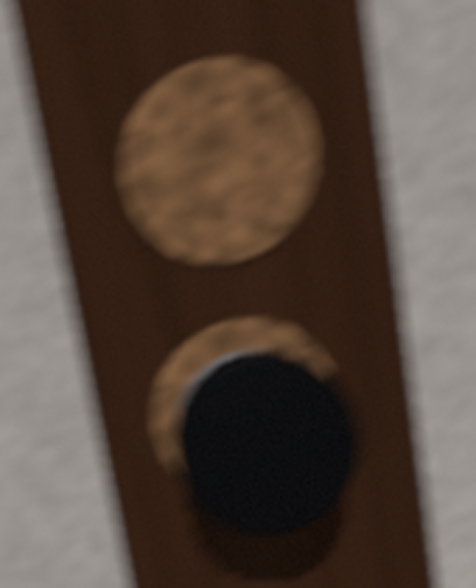

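Run:
```python
from h import *
W=lambda u,v,z:pix2w("wrist",u,v,z).round(1)
print("pot",W(325.7,178.4,68),"m4",W(320.4,170.7,23),"m3",W(230+220/2.8,20+160/2.8,23))
s=read_state(); print(s["eef_pos"])
```

```text
pot [ 654.7 -202.4   68. ] m4 [ 656.1 -203.    23. ] m3 [ 642.3 -117.8   23. ]
[ 607.7857256  -220.58320179  197.65453873]
```

Request:
{"api": "apply_moves", "payload": {"commands": [-0.01, 0.004, 0, 0, 0, 0, -0.018, 0.007, 0.003, 0, 0, 0, -0.02, 0.0075, 0.005, 0, 0, 0, -0.02, 0.0075, 0.005, 0, 0, 0, -0.02, 0.0075, 0.005, 0, 0, 0, -0.02, 0.0075, 0.005, 0, 0, 0, -0.02, 0.0075, 0.005, 0, 0, 0, -0.02, 0.0075, 0.005, 0, 0, 0, -0.01, 0.004, 0.003, 0, 0, 0, -0.004, 0.002, 0, 0, 0, 0], "claw": 0.094}}

```text
t: 9.13
eef_pos: [443.5, -286.5, 173.1]
ee_rot: [178.9, -1.2, 0.1]
wrist_force: [-0.6, 0.3, -0.3]
width: 94.0
```

Request:
{"api": "apply_moves", "payload": {"commands": [0, 0, 0, 0, 0, 0]}}

```text
t: 9.22
eef_pos: [443.3, -287.0, 173.9]
ee_rot: [178.8, -1.2, 0.1]
wrist_force: [-0.4, -0.3, 0.2]
width: 93.9
```

Request:
{"api": "apply_moves", "payload": {"commands": [0, -0.001, 0.005, 0.6, -0.6, 0, 0, -0.001, 0.01, 0.6, -0.6, 0, 0, 0, 0.015, 0, 0, 0, 0, 0, 0.015, 0, 0, 0, 0, 0, 0.015, 0, 0, 0, 0, 0, 0.015, 0, 0, 0, 0, 0, 0.015, 0, 0, 0, 0, 0, 0.015, 0, 0, 0, 0, 0, 0.01, 0, 0, 0, 0, 0, 0.005, 0, 0, 0]}}

```text
t: 10.05
eef_pos: [452.9, -283.2, 47.2]
ee_rot: [-179.8, -0.0, 0.5]
wrist_force: [-0.3, 0.3, -0.0]
width: 93.9
```

Run:
```python
from h import *
snap("wrist","w4.png"); print(read_state()["eef_pos"],read_state()["ee_rot"])
```

```text
[ 452.38874668 -282.76466193   46.51511067] [-1.79748374e+02  1.15302547e-02  4.87861983e-01]
```

View pics/w4.png

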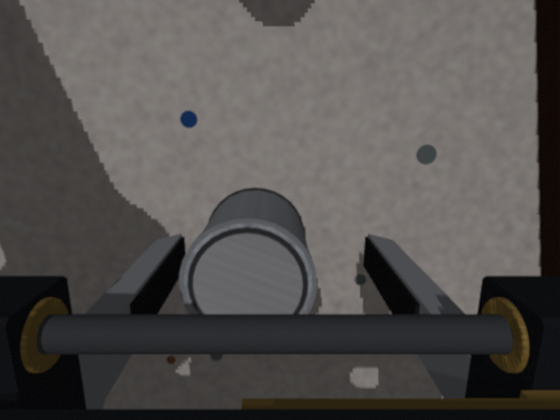

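The tin's rim spans columns 181–317 with its top edge at row 220, left of centre because the arm drifted in x.

Run:
```python
from h import *
W=lambda u,v,z:pix2w("wrist",u,v,z).round(1)
print(W(249,220,70)-[0,31,0],W(249,288,70),W(181,288,70),W(317,288,70))
```

```text
[ 442.  -288.4   70. ] [ 441.8 -289.    70. ] [ 411.4 -289.3   70. ] [ 472.1 -288.7   70. ]
```

Tin at about (442, −288); the TCP needs dx −10.5, dy −5, dz −17.

Request:
{"api": "apply_moves", "payload": {"commands": [-0.004, 0.002, 0, 0, 0, 0, -0.004, 0.0015, 0.003, 0, 0, 0, -0.002, 0.001, 0.005, 0, 0, 0, 0, 0, 0.005, 0, 0, 0, 0, 0, 0.002, 0, 0, 0, 0, 0, 0, 0, 0, 0]}}

```text
t: 10.6
eef_pos: [443.3, -289.1, 32.3]
ee_rot: [-179.9, -0.1, 0.5]
wrist_force: [0.3, -0.3, -0.3]
width: 93.7
```

Request:
{"api": "apply_moves", "payload": {"commands": [-0.001, -0.001, 0.002, 0, 0, 0, 0, 0, 0, 0, 0, 0, 0, 0, 0, 0, 0, 0, 0, 0, 0, 0, 0, 0, 0, 0, 0, 0, 0, 0, 0, 0, 0, 0, 0, 0, 0, 0, 0, 0, 0, 0, 0, 0, 0, 0, 0, 0, 0, 0, 0, 0, 0, 0], "claw": 0.045}}

```text
t: 11.35
eef_pos: [442.5, -288.4, 30.9]
ee_rot: [-180.0, -0.2, 0.5]
wrist_force: [0.4, -0.6, -0.4]
width: 59.7
```

Request:
{"api": "apply_moves", "payload": {"commands": [0, 0, -0.003, 0, 0, 0, 0, 0, -0.006, 0, 0, 0, 0, 0, -0.01, 0, 0, 0, 0, 0, -0.012, 0, 0, 0, 0, 0, -0.015, 0, 0, 0, 0, 0, -0.02, 0, 0, 0, 0, 0, -0.02, 0, 0, 0, 0, 0, -0.015, 0, 0, 0, 0.005, -0.004, -0.01, 0, 0, 0, 0.01, -0.008, -0.005, 0, 0, 0]}}

```text
t: 12.18
eef_pos: [454.0, -273.6, 153.0]
ee_rot: [-179.6, 0.1, 0.4]
wrist_force: [0.4, 0.2, -2.9]
width: 59.7
```

Request:
{"api": "apply_moves", "payload": {"commands": [0.017, -0.014, 0, 0, 0, 0, 0.022, -0.018, 0, 0, 0, 0, 0.022, -0.018, 0, 0, 0, 0, 0.022, -0.018, 0, 0, 0, 0, 0.022, -0.018, 0, 0, 0, 0, 0.022, -0.018, 0, 0, 0, 0, 0.022, -0.018, 0, 0, 0, 0, 0.014, -0.012, 0, 0, 0, 0, 0.008, -0.006, 0, 0, 0, 0, 0.002, -0.001, 0, 0, 0, 0]}}

```text
t: 13.02
eef_pos: [636.3, -119.6, 159.2]
ee_rot: [-179.7, -0.1, 0.4]
wrist_force: [0.4, -0.8, -2.9]
width: 59.6
```

Request:
{"api": "apply_moves", "payload": {"commands": [0, 0, 0, 0, 0, 0]}}

```text
t: 13.1
eef_pos: [636.3, -119.1, 159.0]
ee_rot: [-179.7, -0.1, 0.4]
wrist_force: [-0.2, -0.3, -3.5]
width: 59.8
```

Request:
{"api": "apply_moves", "payload": {"commands": [0.003, -0.002, 0.004, 0, 0, 0, 0.002, -0.001, 0.008, 0, 0, 0, 0, 0, 0.012, 0, 0, 0, 0, 0, 0.014, 0, 0, 0, 0, 0, 0.014, 0, 0, 0, 0, 0, 0.014, 0, 0, 0, 0, 0, 0.01, 0, 0, 0, 0, 0, 0.006, 0, 0, 0, 0, 0, 0.002, 0, 0, 0, 0, 0, 0, 0, 0, 0]}}

```text
t: 13.93
eef_pos: [635.1, -120.6, 64.1]
ee_rot: [-179.6, 0.4, -0.1]
wrist_force: [0.2, -0.5, -2.6]
width: 59.8
```

Run:
```python
from h import *
d=snap("wrist","w5.png"); print(read_state()["eef_pos"],read_state()["ee_rot"])
z=read_state()["eef_pos"][2]-30.9+70
# predicted outlines: tin lid at TCP, disc m3/m2
im=cam("wrist")[3].copy(); T=read_state()["eef_pos"]
def circ(c,z,r,col):
    a=np.linspace(0,2*np.pi,60); P=np.array([w2pix("wrist",[c[0]+r*np.cos(t),c[1]+r*np.sin(t),z]) for t in a]); cv2.polylines(im,[np.int32(P*2)],True,col,1)
im=cv2.resize(im,None,fx=2,fy=2); circ(T,z,31,(0,255,0)); circ((645,-116.5),23,32,(0,0,255)); circ((629,-29),23,32,(255,255,0))
cv2.imwrite('pics/w5o.png',im[0:600,160:900])
```

```text
[ 635.2674645  -120.58553919   64.45114969] [-1.79618081e+02  3.60958095e-01 -7.97583519e-02]
```

View pics/w5o.png

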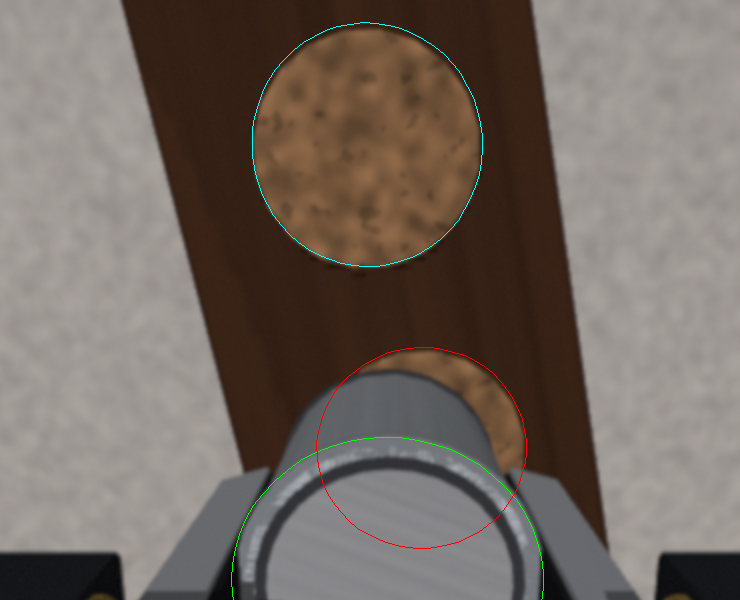

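The overlay fits: mark2 and mark3 match their predicted outlines, and the held tin is centred on the TCP. It now needs a shift of +9.5, +4 onto mark3.

Request:
{"api": "apply_moves", "payload": {"commands": [0.004, -0.0015, 0, 0, 0, 0, 0.003, -0.001, 0, 0, 0, 0, 0.002, -0.001, 0.002, 0, 0, 0, 0, 0, 0.003, 0, 0, 0, 0, 0, 0.002, 0, 0, 0, 0, 0, 0, 0, 0, 0]}}

```text
t: 14.48
eef_pos: [648.3, -117.4, 60.9]
ee_rot: [-179.8, -0.1, -0.1]
wrist_force: [0.2, 0.1, -4.0]
width: 59.8
```

Request:
{"api": "apply_moves", "payload": {"commands": [-0.002, -0.0005, 0.002, 0, 0, 0, -0.0005, 0, 0.003, 0, 0, 0, 0, 0, 0.001, 0, 0, 0, 0, 0, 0, 0, 0, 0]}}

```text
t: 14.82
eef_pos: [645.3, -116.8, 54.2]
ee_rot: [-179.8, -0.0, -0.1]
wrist_force: [-0.8, -0.0, -3.0]
width: 59.2
```

Request:
{"api": "apply_moves", "payload": {"commands": [0, 0, 0.001, 0, 0, 0, 0, 0, 0.0015, 0, 0, 0, 0, 0, 0.0015, 0, 0, 0]}}

```text
t: 15.07
eef_pos: [645.5, -116.8, 54.0]
ee_rot: [-179.8, 0.1, -0.0]
wrist_force: [-3.9, 0.9, 4.8]
width: 59.4
```

Request:
{"api": "apply_moves", "payload": {"commands": [0, 0, 0, 0, 0, 0, 0, 0, 0, 0, 0, 0, 0, 0, 0, 0, 0, 0, 0, 0, 0, 0, 0, 0, 0, 0, 0, 0, 0, 0, 0, 0, 0, 0, 0, 0], "claw": 0.085}}

```text
t: 15.57
eef_pos: [648.4, -118.0, 57.3]
ee_rot: [-179.9, -0.4, -0.1]
wrist_force: [-0.2, 0.6, 0.2]
width: 84.9
```

Request:
{"api": "apply_moves", "payload": {"commands": [0, 0, -0.003, 0, 0, 0, 0, 0, -0.008, 0, 0, 0, 0, 0, -0.015, 0, 0, 0, 0, 0, -0.02, 0, 0, 0, 0, 0, -0.02, 0, 0, 0, 0, 0, -0.02, 0, 0, 0, -0.005, 0, -0.02, 0, 0, 0, -0.01, -0.002, -0.01, 0, 0, 0, -0.02, -0.003, -0.005, 0, 0, 0, -0.02, -0.003, 0, 0, 0, 0]}}

```text
t: 16.4
eef_pos: [593.6, -110.8, 188.4]
ee_rot: [-180.0, -0.5, -0.0]
wrist_force: [0.0, -0.1, 0.0]
width: 84.9
```

Request:
{"api": "apply_moves", "payload": {"commands": [-0.02, -0.003, 0, 0, 0, 0, -0.02, -0.004, 0, 0, 0, 0, -0.02, -0.004, 0, 0, 0, 0, -0.02, -0.004, 0, 0, 0, 0, -0.02, -0.004, 0, 0, 0, 0, -0.015, -0.003, 0, 0, 0, 0, -0.01, -0.002, 0, 0, 0, 0, -0.003, -0.001, 0, 0, 0, 0, 0, 0, 0, 0, 0, 0]}}

```text
t: 17.15
eef_pos: [458.7, -84.4, 194.3]
ee_rot: [179.8, -1.1, -0.0]
wrist_force: [-0.1, -1.2, -0.6]
width: 85.2
```

Request:
{"api": "apply_moves", "payload": {"commands": [-0.008, -0.001, 0, 0, -0.6, 0, -0.01, -0.001, 0.005, 0, -0.5, 0, -0.005, 0, 0.01, 0, 0, 0, 0, 0, 0.012, 0, 0, 0, 0, 0, 0.015, 0, 0, 0, 0, 0, 0.012, 0, 0, 0, 0, 0, 0.008, 0, 0, 0, 0, 0, 0.004, 0, 0, 0, 0, 0, 0, 0, 0, 0]}}

```text
t: 17.9
eef_pos: [433.3, -82.9, 122.5]
ee_rot: [179.8, 0.1, -0.0]
wrist_force: [-0.7, 0.1, 0.9]
width: 84.9
```

```bash
cat >> h.py <<'E'
def overlay(fn,circs,win=(160,0,900,600)):
    snap("wrist","raw_"+fn); im=cv2.resize(cam("wrist")[3],None,fx=2,fy=2)
    for c,z,r,col in circs:
        P=np.array([w2pix("wrist",[c[0]+r*np.cos(t),c[1]+r*np.sin(t),z]) for t in np.linspace(0,2*np.pi,60)]); cv2.polylines(im,[np.int32(P*2)],True,col,1)
    a,b,c,d=win; cv2.imwrite('pics/'+fn,im[b:d,a:c])
E
python3 - <<'E'
from h import *
s=read_state(); print(s["eef_pos"],s["ee_rot"])
overlay("w6.png",[((438,-81),95,22,(0,0,255)),((337,-72),45,28,(0,255,255)),((438,-81),78,25,(0,255,0))])
E
```

```text
[433.2632224  -82.86696746 122.51381492] [ 1.79773592e+02  1.42497603e-01 -3.67527585e-02]
```

View pics/w6.png

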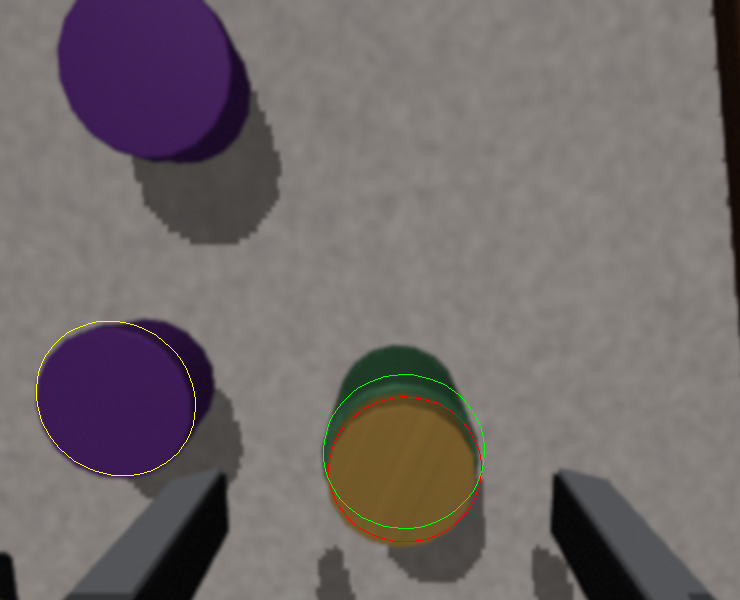

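The jar's lid is within 1.5 mm of the prediction, so the jar is at (437,−82.4). The purple pot stands well clear of the left finger.

Request:
{"api": "apply_moves", "payload": {"commands": [0.002, 0, 0.003, 0, 0, 0, 0, 0, 0.008, 0, 0, 0, 0, 0, 0.012, 0, 0, 0, 0, 0, 0.014, 0, 0, 0, 0, 0, 0.014, 0, 0, 0, 0, 0, 0.012, 0, 0, 0, 0, 0, 0.006, 0, 0, 0, 0, 0, 0.002, 0, 0, 0, 0, 0, 0, 0, 0, 0]}}

```text
t: 18.7
eef_pos: [440.1, -85.2, 51.2]
ee_rot: [179.5, -0.4, -0.0]
wrist_force: [0.1, -0.4, -0.6]
width: 84.8
```

Request:
{"api": "apply_moves", "payload": {"commands": [-0.002, -0.002, 0.003, 0.3, -0.3, 0, -0.001, -0.0005, 0.004, 0, 0, 0, 0, 0, 0.003, 0, 0, 0, 0, 0, 0, 0, 0, 0]}}

```text
t: 19.03
eef_pos: [438.5, -83.2, 42.2]
ee_rot: [179.7, -0.3, 0.0]
wrist_force: [-0.0, 0.1, 0.2]
width: 85.0
```

Request:
{"api": "apply_moves", "payload": {"commands": [0, 0, 0, 0, 0, 0, 0, 0, 0, 0, 0, 0, 0, 0, 0, 0, 0, 0, 0, 0, 0, 0, 0, 0, 0, 0, 0, 0, 0, 0, 0, 0, 0, 0, 0, 0, 0, 0, 0, 0, 0, 0, 0, 0, 0, 0, 0, 0, 0, 0, 0, 0, 0, 0], "claw": 0.035}}

```text
t: 19.78
eef_pos: [438.9, -83.4, 43.1]
ee_rot: [179.7, -0.4, 0.0]
wrist_force: [0.2, -0.2, 0.1]
width: 49.9
```

Request:
{"api": "apply_moves", "payload": {"commands": [0, 0, -0.003, 0, 0, 0, 0, 0, -0.006, 0, 0, 0, 0, 0, -0.01, 0, 0, 0, 0, 0, -0.012, 0, 0, 0, 0, 0, -0.015, 0, 0, 0, 0, 0, -0.02, 0, 0, 0, 0, 0, -0.02, 0, 0, 0, 0, 0, -0.015, 0, 0, 0, 0.005, -0.001, -0.01, 0, 0, 0, 0.012, -0.003, -0.005, 0, 0, 0]}}

```text
t: 20.62
eef_pos: [452.2, -77.4, 166.8]
ee_rot: [179.8, -0.1, -0.1]
wrist_force: [-0.3, -0.9, -1.5]
width: 49.7
```

Request:
{"api": "apply_moves", "payload": {"commands": [0.018, -0.005, 0, 0, 0, 0, 0.021, -0.0055, 0, 0, 0, 0, 0.021, -0.0055, 0, 0, 0, 0, 0.021, -0.0055, 0, 0, 0, 0, 0.021, -0.0055, 0, 0, 0, 0, 0.021, -0.0055, 0, 0, 0, 0, 0.02, -0.005, 0, 0, 0, 0, 0.012, -0.004, 0, 0, 0, 0, 0.006, -0.002, 0, 0, 0, 0, 0, 0, 0, 0, 0, 0]}}

```text
t: 21.45
eef_pos: [625.2, -29.9, 173.0]
ee_rot: [179.7, -0.5, -0.1]
wrist_force: [0.3, -0.6, -2.9]
width: 49.5
```

Request:
{"api": "apply_moves", "payload": {"commands": [0.003, 0, 0.004, 0, 0, 0, 0.002, 0, 0.008, 0, 0, 0, 0, 0, 0.012, 0, 0, 0, 0, 0, 0.014, 0, 0, 0, 0, 0, 0.014, 0, 0, 0, 0, 0, 0.012, 0, 0, 0, 0, 0, 0.01, 0, 0, 0, 0, 0, 0.006, 0, 0, 0, 0, 0, 0.002, 0, 0, 0, 0, 0, 0, 0, 0, 0]}}

```text
t: 22.28
eef_pos: [625.6, -31.3, 80.8]
ee_rot: [179.8, -0.1, -0.2]
wrist_force: [0.8, 0.6, -2.7]
width: 49.4
```

Run:
```python
from h import *
s=read_state(); T=s["eef_pos"]; print(T,s["ee_rot"])
overlay("w7.png",[(T,T[2]-43.1+95,22,(0,0,255)),((629,-29.3),23,32,(0,255,255)),((613.5,47.5),23,32,(0,255,0))])
```

```text
[625.56083057 -31.29306022  80.79747072] [ 1.79783471e+02 -9.72757193e-02 -1.91454065e-01]
```

View pics/w7.png

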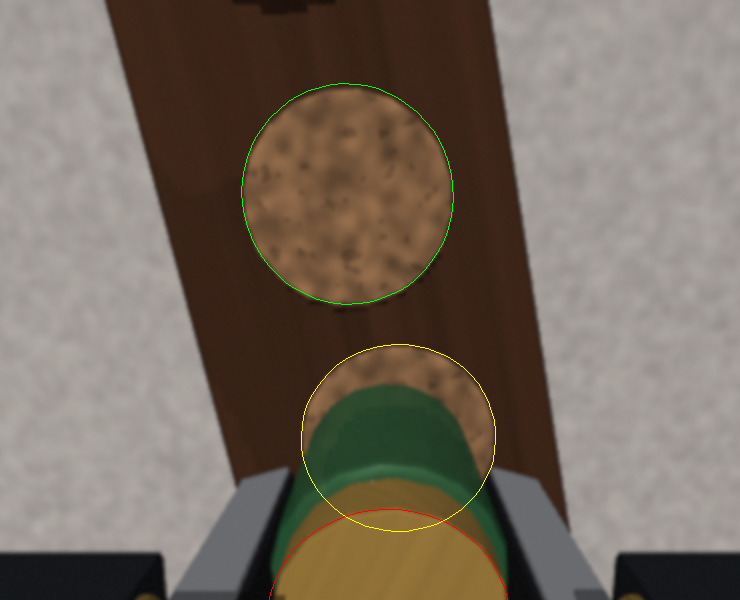

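Discs and the held jar's lid match the overlay. Shift +3.4, +1.7 and lower.

Request:
{"api": "apply_moves", "payload": {"commands": [0.002, -0.001, 0.002, 0, 0, 0, 0.001, -0.0005, 0.003, 0, 0, 0, 0, 0, 0.003, 0, 0, 0, 0, 0, 0.003, 0, 0, 0, 0, 0, 0.001, 0, 0, 0, 0, 0, 0, 0, 0, 0]}}

```text
t: 22.83
eef_pos: [631.7, -30.1, 71.3]
ee_rot: [179.7, -0.5, -0.2]
wrist_force: [0.1, 0.7, -2.0]
width: 49.8
```

Request:
{"api": "apply_moves", "payload": {"commands": [-0.002, -0.0005, 0.002, 0, -0.3, 0, -0.0005, 0, 0.002, 0, 0, 0, 0, 0, 0.001, 0, 0, 0, 0, 0, 0, 0, 0, 0]}}

```text
t: 23.17
eef_pos: [629.2, -29.6, 66.1]
ee_rot: [179.7, -0.2, -0.2]
wrist_force: [-0.2, 0.2, -2.1]
width: 49.7
```

Request:
{"api": "apply_moves", "payload": {"commands": [0, 0, 0.001, 0, 0, 0, 0, 0, 0.001, 0, 0, 0, 0, 0, 0.001, 0, 0, 0]}}

```text
t: 23.42
eef_pos: [629.3, -29.6, 66.1]
ee_rot: [179.7, -0.1, -0.2]
wrist_force: [-4.0, 1.2, 6.3]
width: 49.2
```

Request:
{"api": "apply_moves", "payload": {"commands": [0, 0, 0, 0, 0, 0, 0, 0, 0, 0, 0, 0, 0, 0, 0, 0, 0, 0, 0, 0, 0, 0, 0, 0, 0, 0, 0, 0, 0, 0, 0, 0, 0, 0, 0, 0], "claw": 0.08}}

```text
t: 23.92
eef_pos: [631.3, -30.1, 67.3]
ee_rot: [179.6, -0.4, -0.2]
wrist_force: [-0.2, 0.8, 0.5]
width: 80.1
```

Request:
{"api": "apply_moves", "payload": {"commands": [0, 0, -0.003, 0, 0, 0, 0, 0, -0.008, 0, 0, 0, 0, 0, -0.015, 0, 0, 0, 0, 0, -0.02, 0, 0, 0, 0, 0, -0.02, 0, 0, 0, 0, 0, -0.02, 0, 0, 0, 0, 0, -0.02, 0, 0, 0, -0.004, -0.006, -0.01, 0, 0, 0, -0.01, -0.014, -0.005, 0, 0, 0, -0.015, -0.021, 0, 0, 0, 0]}}

```text
t: 24.75
eef_pos: [602.0, 10.3, 197.3]
ee_rot: [179.6, -0.5, -0.4]
wrist_force: [-0.3, 0.7, 0.2]
width: 80.0
```

Request:
{"api": "apply_moves", "payload": {"commands": [-0.018, -0.025, 0, 0, 0, 0, -0.018, -0.025, 0, 0, 0, 0, -0.018, -0.025, 0, 0, 0, 0, -0.018, -0.025, 0, 0, 0, 0, -0.018, -0.025, 0, 0, 0, 0, -0.018, -0.025, 0, 0, 0, 0, -0.018, -0.025, 0, 0, 0, 0, -0.012, -0.016, 0, 0, 0, 0, -0.005, -0.008, 0, 0, 0, 0, 0, 0, 0, 0, 0, 0]}}

```text
t: 25.58
eef_pos: [447.5, 223.5, 196.5]
ee_rot: [179.7, -0.7, -0.3]
wrist_force: [0.0, -0.3, 0.4]
width: 80.2
```

Flask at about (430,244.5). Shift −17.5, +21, then lower to about 155 and check.

Request:
{"api": "apply_moves", "payload": {"commands": [-0.006, -0.006, 0, 0, -0.5, 0, -0.006, -0.008, 0, 0.3, 0, 0.3, -0.003, -0.005, 0.005, 0, 0, 0, 0, 0, 0.01, 0, 0, 0, 0, 0, 0.01, 0, 0, 0, 0, 0, 0.008, 0, 0, 0, 0, 0, 0.003, 0, 0, 0, 0, 0, 0, 0, 0, 0]}}

```text
t: 26.25
eef_pos: [433.1, 241.4, 155.5]
ee_rot: [179.9, -0.0, -0.9]
wrist_force: [-0.2, -1.3, -0.4]
width: 80.2
```

Run:
```python
from h import *
s=read_state(); T=s["eef_pos"]; print(T,s["ee_rot"])
overlay("w8.png",[((430,244.5),125,12.5,(0,255,255)),((430,244.5),88,22,(0,255,0))])
```

```text
[433.06714788 241.3563042  155.50259596] [ 1.79942995e+02 -4.83712731e-02 -9.00516927e-01]
```

View pics/w8.png

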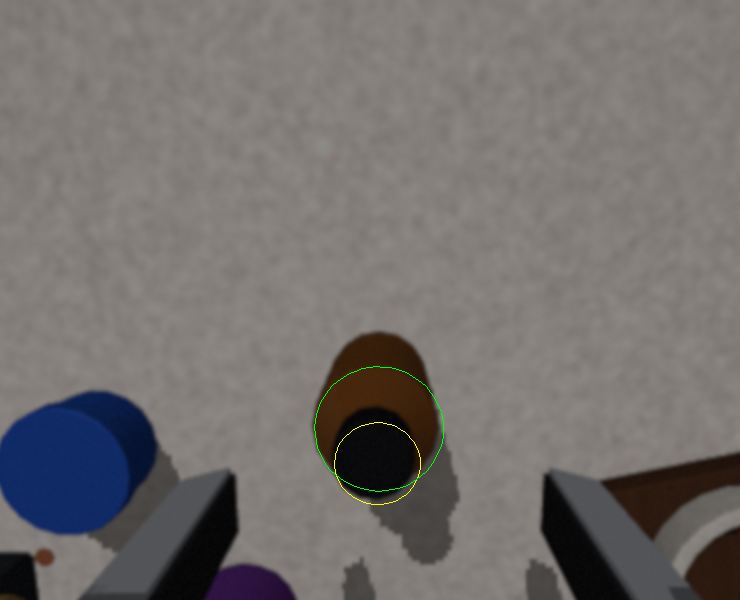

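The flask's cap is about 1.8 mm further in +y than predicted, so the flask is at (429.7,246). The blue pot is clear of the fingers.

Request:
{"api": "apply_moves", "payload": {"commands": [-0.002, -0.003, 0, 0, 0, 0.5, -0.001, -0.001, 0.004, 0, 0, 0, 0, 0, 0.008, 0, 0, 0, 0, 0, 0.01, 0, 0, 0, 0, 0, 0.01, 0, 0, 0, 0, 0, 0.006, 0, 0, 0, 0, 0, 0.002, 0, 0, 0, 0, 0, 0, 0, 0, 0]}}

```text
t: 26.97
eef_pos: [430.4, 245.6, 111.7]
ee_rot: [180.0, -0.1, -1.5]
wrist_force: [0.2, -0.5, -0.5]
width: 79.8
```

Request:
{"api": "apply_moves", "payload": {"commands": [0, 0, 0.004, 0, 0, -0.7, 0, 0, 0.008, 0, 0, -0.7, 0, 0, 0.012, 0, 0, 0, 0, 0, 0.012, 0, 0, 0, 0, 0, 0.01, 0, 0, 0, 0, 0, 0.006, 0, 0, 0, 0, 0, 0.002, 0, 0, 0, 0, 0, 0, 0, 0, 0]}}

```text
t: 27.63
eef_pos: [431.7, 245.8, 54.1]
ee_rot: [180.0, -0.2, 0.2]
wrist_force: [0.6, 0.2, -1.0]
width: 80.4
```

Request:
{"api": "apply_moves", "payload": {"commands": [-0.001, 0, 0.002, 0, 0, 0, 0, 0, 0.002, 0, 0, 0, 0, 0, 0, 0, 0, 0]}}

```text
t: 27.88
eef_pos: [431.4, 246.0, 50.6]
ee_rot: [-180.0, -0.3, 0.2]
wrist_force: [-0.5, -0.5, -0.4]
width: 80.3
```

Request:
{"api": "apply_moves", "payload": {"commands": [0, 0, 0, 0, 0, 0, 0, 0, 0, 0, 0, 0, 0, 0, 0, 0, 0, 0, 0, 0, 0, 0, 0, 0, 0, 0, 0, 0, 0, 0, 0, 0, 0, 0, 0, 0, 0, 0, 0, 0, 0, 0, 0, 0, 0, 0, 0, 0, 0, 0, 0, 0, 0, 0], "claw": 0.03}}

```text
t: 28.63
eef_pos: [432.0, 246.4, 52.1]
ee_rot: [-179.9, -0.4, 0.2]
wrist_force: [-0.5, 0.4, 0.8]
width: 43.7
```

Request:
{"api": "apply_moves", "payload": {"commands": [0, 0, -0.003, 0, 0, 0, 0, 0, -0.006, 0, 0, 0, 0, 0, -0.01, 0, 0, 0, 0, 0, -0.012, 0, 0, 0, 0, 0, -0.015, 0, 0, 0, 0, 0, -0.02, 0, 0, 0, 0, 0, -0.02, 0, 0, 0, 0, 0, -0.015, 0, 0, 0, 0.005, 0.005, -0.01, 0, 0, 0, 0.01, 0.01, -0.005, 0, 0, 0]}}

```text
t: 29.47
eef_pos: [443.5, 231.1, 176.1]
ee_rot: [-180.0, -0.3, 0.4]
wrist_force: [0.4, 1.0, -2.1]
width: 43.6
```

Request:
{"api": "apply_moves", "payload": {"commands": [0.016, 0.017, 0, 0, 0, 0, 0.02, 0.021, 0, 0, 0, 0, 0.02, 0.021, 0, 0, 0, 0, 0.02, 0.021, 0, 0, 0, 0, 0.02, 0.021, 0, 0, 0, 0, 0.02, 0.021, 0, 0, 0, 0, 0.018, 0.02, 0, 0, 0, 0, 0.012, 0.014, 0, 0, 0, 0, 0.006, 0.006, 0, 0, 0, 0, 0, 0, 0, 0, 0, 0]}}

```text
t: 30.3
eef_pos: [607.4, 56.9, 184.7]
ee_rot: [180.0, -0.8, 0.3]
wrist_force: [-0.4, 0.9, -1.3]
width: 43.7
```

Request:
{"api": "apply_moves", "payload": {"commands": [0, 0, 0, 0, 0, 0]}}

```text
t: 30.38
eef_pos: [607.3, 56.7, 184.6]
ee_rot: [-180.0, -0.7, 0.3]
wrist_force: [0.3, 0.3, -1.6]
width: 43.6
```

Request:
{"api": "apply_moves", "payload": {"commands": [0.002, 0.004, 0.004, 0, -0.5, 0, 0.002, 0.003, 0.008, 0, 0, 0, 0, 0, 0.012, 0, 0, 0, 0, 0, 0.014, 0, 0, 0, 0, 0, 0.014, 0, 0, 0, 0, 0, 0.012, 0, 0, 0, 0, 0, 0.01, 0, 0, 0, 0, 0, 0.006, 0, 0, 0, 0, 0, 0.002, 0, 0, 0, 0, 0, 0, 0, 0, 0]}}

```text
t: 31.22
eef_pos: [606.4, 54.9, 92.3]
ee_rot: [-179.9, 0.2, 0.7]
wrist_force: [-0.2, 0.3, -2.2]
width: 43.7
```

Run:
```python
from h import *
s=read_state(); T=s["eef_pos"]; print(T,s["ee_rot"])
overlay("w9.png",[(T,T[2]-52.1,22,(0,0,255)),(T,T[2]-52.1+125,12.5,(0,0,255)),((613.5,47.5),23,32,(0,255,0))])
```

```text
[606.36567022  54.91817863  92.29670297] [-179.90925307    0.18436937    0.72990035]
```

View pics/w9.png

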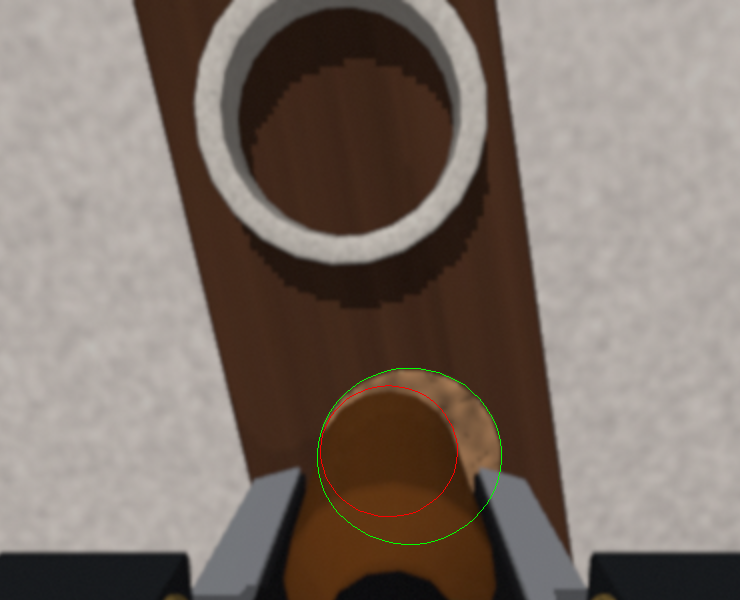

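The flask's base matches its predicted circle to about 1.5 mm, and mark1 matches too. Shift +7, −7 and lower.

Request:
{"api": "apply_moves", "payload": {"commands": [0.003, 0.003, 0, 0, 0, -0.4, 0.002, 0.002, 0.002, 0, 0, -0.3, 0.001, 0.001, 0.003, 0, 0, 0, 0, 0, 0.003, 0, 0, 0, 0, 0, 0.002, 0, 0, 0, 0, 0, 0, 0, 0, 0]}}

```text
t: 31.77
eef_pos: [616.1, 47.7, 85.2]
ee_rot: [-180.0, -0.2, 1.5]
wrist_force: [-0.6, -0.8, -1.8]
width: 43.8
```

Request:
{"api": "apply_moves", "payload": {"commands": [-0.002, 0, 0.003, 0, 0, 0.5, -0.0005, 0, 0.003, 0, 0, 0.5, 0, 0, 0.002, 0, 0, 0, 0, 0, 0, 0, 0, 0]}}

```text
t: 32.1
eef_pos: [613.2, 47.8, 76.4]
ee_rot: [-180.0, -0.2, 0.4]
wrist_force: [-0.0, -0.3, -1.5]
width: 43.5
```

Request:
{"api": "apply_moves", "payload": {"commands": [0, 0, 0.001, 0, 0, 0, 0, 0, 0.001, 0, 0, 0, 0, 0, 0.001, 0, 0, 0, 0, 0, 0.001, 0, 0, 0]}}

```text
t: 32.43
eef_pos: [613.4, 47.8, 75.2]
ee_rot: [-180.0, -0.1, 0.4]
wrist_force: [-3.9, -0.6, 4.6]
width: 43.7
```

Contact. Release, rise straight up and back off.

Request:
{"api": "apply_moves", "payload": {"commands": [0, 0, 0, 0, 0, 0, 0, 0, 0, 0, 0, 0, 0, 0, 0, 0, 0, 0, 0, 0, 0, 0, 0, 0, 0, 0, 0, 0, 0, 0, 0, 0, 0, 0, 0, 0], "claw": 0.08}}

```text
t: 32.93
eef_pos: [615.0, 47.8, 76.1]
ee_rot: [-180.0, -0.4, 0.4]
wrist_force: [-0.6, 0.5, 0.5]
width: 79.1
```

Request:
{"api": "apply_moves", "payload": {"commands": [0, 0, -0.003, 0, 0, 0, 0, 0, -0.008, 0, 0, 0, 0, 0, -0.015, 0, 0, 0, 0, 0, -0.02, 0, 0, 0, 0, 0, -0.02, 0, 0, 0, 0, 0, -0.02, 0, 0, 0, 0, 0, -0.02, 0, 0, 0, 0, 0, -0.02, 0, 0, 0, 0, 0, -0.02, 0, 0, 0, 0, 0, -0.01, 0, 0, 0]}}

```text
t: 33.77
eef_pos: [611.9, 47.9, 240.2]
ee_rot: [-180.0, -0.1, 0.4]
wrist_force: [0.6, 0.2, 0.4]
width: 79.9
```

Request:
{"api": "apply_moves", "payload": {"commands": [-0.015, 0.01, -0.015, 0, 0, 0, -0.02, 0.015, -0.02, 0, 0, 0, -0.02, 0.015, -0.02, 0, 0, 0, -0.02, 0.015, -0.02, 0, 0, 0, -0.02, 0.015, -0.02, 0, 0, 0, -0.02, 0.01, -0.01, 0, 0, 0, -0.01, 0, 0, 0, 0, 0, 0, 0, 0, 0, 0, 0, 0, 0, 0, 0, 0, 0]}}

```text
t: 34.52
eef_pos: [482.0, -36.2, 355.2]
ee_rot: [179.9, -0.6, 0.5]
wrist_force: [0.2, 0.7, 0.1]
width: 79.9
```

Run:
```python
from h import *
snap("scene","a.png"); snap("side","b.png"); print(read_state()["eef_pos"])
out=[]
D=[((613.5,47.5),125,12.5),((629,-29.3),95,22),((645,-117),70,31),((657,-199.5),45,28)]
for n,(u0,v0,u1,v1) in (("scene",(60,180,380,300)),("side",(185,60,315,300))):
    im=cv2.resize(cam(n)[3],None,fx=4,fy=4,interpolation=cv2.INTER_CUBIC)
    for c,h,r in D:
        P=np.array([w2pix(n,[c[0]+r*np.cos(t),c[1]+r*np.sin(t),23+h]) for t in np.linspace(0,6.28,50)]); cv2.polylines(im,[np.int32(P*4)],True,(0,255,0),1)
    out.append(im[v0*4:v1*4,u0*4:u1*4])
a=cv2.resize(out[0],(520,195)); b=cv2.resize(out[1],None,fx=.62,fy=.62)
c=np.zeros((600,800,3),np.uint8); a=cv2.resize(out[0],None,fx=.37,fy=.37); c[:a.shape[0],:a.shape[1]]=a; c[:b.shape[0],476:476+b.shape[1]]=b[:600,:324]
cv2.imwrite('pics/final.png',c)
```

```text
[482.28252381 -35.83449096 354.43886486]
```

View pics/final.png

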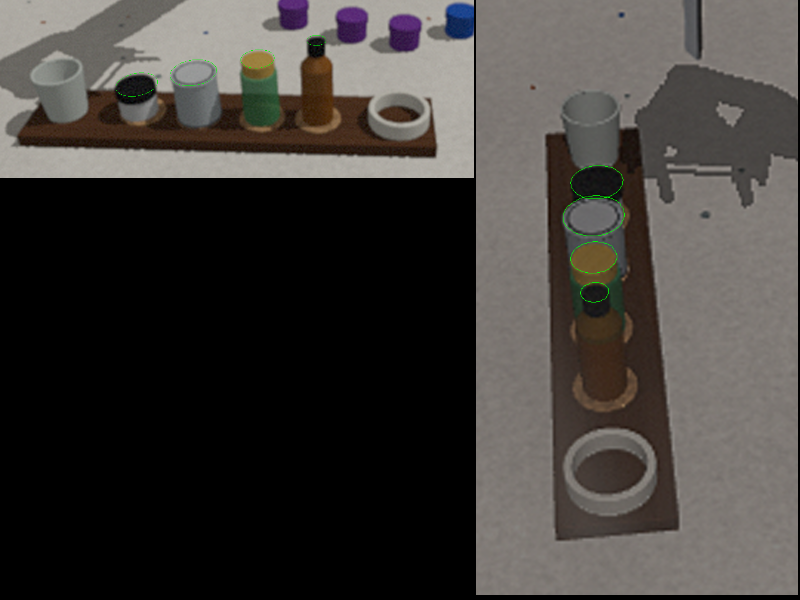

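All four stand upright in order, with tops on the predicted outlines. Cork at the pot seems to show mostly on its right, so I'll take a close crop.

```bash
python3 - <<'E'
from h import *
im=cv2.resize(cam("scene")[3],None,fx=6,fy=6,interpolation=cv2.INTER_CUBIC)
for c,z,r,col in [((657.5,-200),23,32,(0,0,255)),((657.5,-200),68,28,(0,255,0)),((657.5,-200),23,26,(255,255,0)),((645,-117),23,32,(0,0,255)),((645,-117),93,31,(0,255,0)),((645,-117),23,30,(255,255,0))]:
    P=np.array([w2pix("scene",[c[0]+r*np.cos(t),c[1]+r*np.sin(t),z]) for t in np.linspace(0,6.28,50)]); cv2.polylines(im,[np.int32((P+.5)*6)],True,col,1)
cv2.imwrite('pics/potc.png',im[215*6:275*6,115*6:230*6])
E
python3 - <<'E'
from h import *
import numpy as np
def prof(im,rows,u0,u1):
    for v in rows:
        r=im[v,u0:u1].astype(int); print(v,' '.join(f"{p[2]}/{p[0]}" for p in r))
im=cam("scene")[3]
for c,r in [((657.5,-200),32),((657.5,-200),26)]:
    P=np.array([w2pix("scene",[c[0]+r*np.cos(t),c[1]+r*np.sin(t),23]) for t in np.linspace(0,6.28,90)]); print(P.min(0).round(1),P.max(0).round(1), w2pix("scene",[*c,23]).round(1))
prof(im,(254,256,259,262,264),137,176)
E
```

```text
[140.1 245.4] [171.4 264.2] [155.9 254.5]
[143.1 247. ] [168.5 262.3] [155.9 254.5]
254 39/21 41/19 29/5 50/34 81/75 100/99 100/98 101/101 99/98 103/102 101/100 102/102 101/102 105/103 106/105 109/108 113/110 114/113 119/117 122/120 124/124 127/127 131/130 127/124 109/107 96/95 94/92 97/99 91/89 87/74 81/55 74/41 70/35 76/39 75/39 53/25 37/18 38/22 37/12
256 46/17 31/0 43/22 45/27 77/66 97/92 102/101 95/96 101/102 103/101 104/104 101/99 104/102 105/104 109/109 107/107 114/113 115/114 119/118 118/118 126/126 123/123 126/124 111/111 97/96 96/96 96/94 98/94 84/69 82/48 78/38 78/32 85/39 85/45 59/28 43/22 32/0 40/19 45/21
259 41/15 40/14 37/23 42/17 60/33 74/49 88/76 97/96 97/96 100/100 99/101 103/105 101/100 103/104 103/103 111/109 108/106 112/112 116/116 119/119 121/124 119/119 103/103 97/94 88/81 80/61 77/49 75/36 82/40 87/44 74/34 70/34 55/27 47/25 35/5 39/17 47/27 38/11 44/22
262 44/25 40/16 36/7 41/27 37/14 37/18 50/18 60/24 79/44 104/59 109/64 98/69 103/72 122/82 130/89 131/86 130/87 135/88 129/78 132/78 131/75 102/54 79/38 75/38 68/27 74/44 67/37 70/36 52/17 49/17 43/15 34/15 38/19 40/19 40/17 37/17 36/6 38/20 47/32
264 53/19 58/24 67/23 63/30 64/39 61/26 61/21 64/25 62/25 72/33 80/33 91/45 91/43 97/49 103/53 114/58 117/63 119/62 113/58 108/54 99/46 81/41 62/27 54/21 39/6 39/17 37/7 35/9 33/13 40/15 35/20 36/13 37/20 44/30 35/7 40/23 41/18 33/11 41/22
```

Run:
```python
from h import *
for y in (-197,-200,-203):
  for z,r in ((23,32),(25,26),(33,26),(43,26),(68,28)):
    P=np.array([w2pix("scene",[657.5+r*np.cos(t),y+r*np.sin(t),z]) for t in np.linspace(0,6.28,180)]); print(y,z,P[:,0].min().round(1),P[:,0].max().round(1),"v",P[:,1].min().round(1),P[:,1].max().round(1))
im=cam("scene")[3]
for v in (238,240,248,251): print(v,' '.join(f"{p[2]}/{p[0]}" for p in im[v,132:175].astype(int)))
print("col"); 
for u in (152,166,168): print(u,' '.join(f"{p[2]}/{p[0]}" for p in im[226:270,u].astype(int)))
```

```text
-197 23 141.4 172.7 v 245.5 264.4
-197 25 144.2 169.7 v 246.5 261.8
-197 33 143.5 169.1 v 243.5 258.7
-197 43 142.6 168.4 v 239.7 254.8
-197 68 139.3 167.5 v 229.4 245.5
-200 23 140.1 171.4 v 245.4 264.2
-200 25 142.9 168.4 v 246.3 261.6
-200 33 142.2 167.8 v 243.3 258.5
-200 43 141.3 167.0 v 239.5 254.6
-200 68 138.0 166.1 v 229.2 245.3
-203 23 138.8 170.1 v 245.2 264.0
-203 25 141.6 167.1 v 246.1 261.4
-203 33 140.9 166.5 v 243.1 258.3
-203 43 140.0 165.7 v 239.3 254.4
-203 68 136.6 164.8 v 229.1 245.1
238 176/164 173/162 170/159 170/161 168/156 134/124 67/63 14/19 9/7 19/15 18/13 25/28 28/33 21/15 16/18 30/30 19/24 12/16 13/15 26/25 8/13 19/16 22/27 26/25 17/13 13/25 30/24 22/22 26/25 26/25 22/24 19/17 50/47 124/113 170/159 180/169 177/166 176/166 177/167 177/166 179/168 178/168 177/166
240 123/111 110/100 105/94 101/89 99/90 57/52 22/26 28/27 20/25 10/7 18/14 10/21 27/29 21/31 18/18 8/20 17/15 23/20 26/26 28/29 16/15 22/23 19/19 20/21 27/30 17/18 0/13 25/22 22/26 4/12 17/24 20/17 19/23 93/87 163/153 175/164 176/164 177/166 177/167 177/168 177/166 175/164 173/163
248 69/32 67/27 6
[... 731 characters left out ...]
/107 109/107 108/107 111/109 109/109 114/110 131/86 135/73 114/58 78/34 68/31 62/27 60/15 61/32
166 174/163 174/165 176/165 171/161 138/134 105/108 120/118 165/154 175/164 176/166 175/164 171/162 170/159 167/158 163/153 133/118 89/67 72/44 82/54 82/57 97/67 116/78 121/83 118/89 98/80 91/85 87/79 89/83 87/74 83/61 82/48 78/39 81/42 87/44 87/46 72/38 49/17 44/26 40/15 37/13 40/20 41/19 62/28 66/25
168 177/166 174/164 176/164 170/161 139/135 119/121 138/135 164/154 174/163 171/161 175/166 175/166 177/166 180/170 176/164 148/134 99/77 65/30 68/27 65/26 78/29 125/65 144/77 138/71 104/52 83/44 73/32 73/37 74/41 75/42 78/32 77/35 78/43 70/34 57/34 43/18 34/15 35/8 36/13 38/12 34/9 50/27 57/25 64/24
```

Run:
```python
from h import *
im=cam("scene")[3].astype(int)
for n,c,r in (("flask",(613.5,47.5),22),("jar",(629,-29.3),25),("tin",(645,-117),30),("pot",(657.5,-200),26)):
    u,v=w2pix("scene",[*c,23])
    P=np.array([w2pix("scene",[c[0]+32*np.cos(t),c[1]+32*np.sin(t),23]) for t in np.linspace(0,6.28,180)])
    print(n,u.round(1),v.round(1),"disc",P[:,0].min().round(1),P[:,0].max().round(1))
    for vv in (int(v)+1,int(v)+4): print("  ",vv,int(u)-20,' '.join(f"{p[2]},{p[1]},{p[0]}" for p in im[vv,int(u)-20:int(u)+21]))
```

```text
flask 275.3 258.9 disc 259.7 290.8
   259 255 44,29,18 43,33,24 36,21,13 42,29,13 55,41,22 74,56,34 81,60,41 87,67,47 85,61,44 68,47,20 64,45,23 63,38,20 59,36,6 64,38,24 64,41,15 69,46,30 59,32,1 69,43,21 65,40,10 65,33,4 66,39,8 65,38,16 68,40,14 73,39,11 75,47,15 78,50,22 77,42,6 79,50,17 79,45,13 90,62,28 113,80,49 123,93,62 124,95,65 129,100,69 128,98,67 94,65,45 65,42,27 67,44,27 70,45,30 66,40,19 65,39,27
   262 255 37,22,19 38,23,8 41,30,24 42,31,23 57,39,27 75,55,31 81,59,39 78,58,40 72,51,35 73,55,38 75,55,43 60,36,10 64,41,26 58,30,0 66,40,26 63,36,13 67,41,22 64,39,14 60,33,6 69,44,15 65,38,15 66,38,6 67,41,15 70,40,14 72,39,15 78,49,26 77,42,12 84,52,24 107,78,47 128,98,67 139,107,76 139,108,77 138,107,78 141,111,74 127,100,69 92,63,43 69,48,30 75,50,40 69,42,20 66,44,24 72,52,37
jar 237.4 258.1 disc 221.8 252.9
   259 217 43,24,20 33,22,11 38,29,23 40,25,16 50,35,21 76,56,39 81,59,37 80,63,42 56,64,42 35,59,34 32,62,38 34,58,31 33,59,36 32,59,39 38,65,40 39,66,45 33,63,34 33,58,37 34,64,40 33,64,36 44,71,48 37,68,40 40,72,45 37,68,47 38,73,40 40,71,44 51,82,52 47,81,56 
[... 1505 characters left out ...]
4,104,103 104,104,103 107,108,105 111,111,108 116,116,115 119,117,116 120,120,119 121,120,120 128,126,125 127,125,125 129,130,128 115,114,113 102,104,98 96,98,96 95,96,93 91,93,91 86,86,82 83,72,61 73,56,41 75,56,42 75,56,35 80,64,41 69,54,35 50,36,20 37,27,20 33,23,14 41,30,22
   258 135 41,28,18 35,29,25 41,20,19 35,20,5 38,20,10 46,33,18 64,50,38 92,84,80 97,95,94 99,97,99 104,104,103 101,104,101 103,104,101 106,107,102 99,103,100 102,102,102 107,107,105 108,108,107 112,113,113 112,114,113 118,117,117 121,122,119 127,127,127 119,122,120 110,111,111 99,99,97 97,96,95 91,92,88 82,77,72 80,68,59 80,61,40 81,61,42 77,58,38 78,62,43 76,60,46 53,40,23 42,30,20 34,19,4 37,26,17 38,24,14 36,26,19
```

The scene profile shows flask, jar and tin centred within about 1–2 mm, but the pot sits about 4 mm towards the cup. There is ample time, so I'll regrip it and shift it by +4 mm in y.

Request:
{"api": "apply_moves", "payload": {"commands": [0.01, 0.01, 0, 0, 0, 0, 0.018, 0.017, 0, 0, 0, 0, 0.021, 0.02, 0, 0, 0, 0, 0.021, 0.02, 0, 0, 0, 0, 0.021, 0.02, 0.005, 0, 0, 0, 0.021, 0.02, 0.01, 0, 0, 0, 0.021, 0.02, 0.015, 0, 0, 0, 0.02, 0.018, 0.015, 0, 0, 0, 0.012, 0.01, 0.015, 0, 0, 0, 0.004, 0.004, 0.01, 0, 0, 0], "claw": 0.085}}

```text
t: 35.45
eef_pos: [666.9, -194.0, 273.3]
ee_rot: [-179.8, -0.1, 1.2]
wrist_force: [0.1, 0.6, -0.9]
width: 85.2
```

Request:
{"api": "apply_moves", "payload": {"commands": [0, 0, 0, 0, 0, 0]}}

```text
t: 35.53
eef_pos: [666.6, -193.9, 268.4]
ee_rot: [-179.6, 0.3, 1.2]
wrist_force: [-0.8, 0.7, -0.1]
width: 85.1
```

Request:
{"api": "apply_moves", "payload": {"commands": [-0.004, 0.004, 0.005, 0, 0, 0.6, -0.004, 0.004, 0.01, 0, 0, 0.5, 0, 0, 0.015, 0, 0, 0, 0, 0, 0.02, 0, 0, 0, 0, 0, 0.02, 0, 0, 0, 0, 0, 0.02, 0, 0, 0, 0, 0, 0.02, 0, 0, 0, 0, 0, 0.015, 0, 0, 0, 0, 0, 0.01, 0, 0, 0, 0, 0, 0.003, 0, 0, 0]}}

```text
t: 36.37
eef_pos: [654.0, -197.6, 130.1]
ee_rot: [-179.9, -0.2, 0.1]
wrist_force: [-0.7, -0.8, -0.6]
width: 85.0
```

Request:
{"api": "apply_moves", "payload": {"commands": [0, 0, 0, 0, 0, 0]}}

```text
t: 36.45
eef_pos: [653.3, -197.2, 129.9]
ee_rot: [-179.9, -0.1, 0.1]
wrist_force: [0.5, 0.3, 0.7]
width: 84.8
```

Request:
{"api": "apply_moves", "payload": {"commands": [0.002, 0.0025, 0.003, 0, 0, 0, 0.001, 0.002, 0.008, 0, 0, 0, 0, 0, 0.012, 0, 0, 0, 0, 0, 0.014, 0, 0, 0, 0, 0, 0.012, 0, 0, 0, 0, 0, 0.008, 0, 0, 0, 0, 0, 0.004, 0, 0, 0, 0, 0, 0.001, 0, 0, 0, 0, 0, 0, 0, 0, 0]}}

```text
t: 37.2
eef_pos: [658.4, -202.9, 64.5]
ee_rot: [-180.0, -0.4, 0.1]
wrist_force: [0.2, 0.3, 0.2]
width: 84.9
```

Request:
{"api": "apply_moves", "payload": {"commands": [0, 0, 0.003, 0, -0.3, 0, 0, 0, 0.004, 0, 0, 0, 0, 0, 0.004, 0, 0, 0, 0, 0, 0.001, 0, 0, 0, 0, 0, 0, 0, 0, 0]}}

```text
t: 37.62
eef_pos: [659.4, -203.2, 52.8]
ee_rot: [179.9, -0.2, 0.1]
wrist_force: [-0.2, 0.8, -0.2]
width: 85.0
```

Run:
```python
from h import *
s=read_state(); print(s["eef_pos"]); snap("wrist","w10.png"); im=cam("wrist")[3].astype(int)
# lid/cork rows at centre column, and lid row extents
u=int(w2pix("wrist",[657.5,-202,68])[0]); print(u,w2pix("wrist",[657.5,-174,68]),w2pix("wrist",[657.5,-166.5,23]))
print(' '.join(f"{v}:{im[v,u,2]}/{im[v,u,0]}" for v in range(150,240,2)))
v=255; print(' '.join(f"{x}:{im[v,x,2]}" for x in range(190,370,4)))
```

```text
[ 659.44658064 -203.2319109    52.773984  ]
269 [269.90793728 208.20503834] [270.63889502 175.22290257]
150:38/16 152:38/16 154:37/18 156:37/15 158:37/16 160:38/18 162:37/16 164:38/16 166:37/15 168:38/17 170:37/14 172:39/16 174:43/19 176:80/41 178:87/45 180:84/43 182:79/40 184:75/39 186:74/39 188:76/39 190:81/42 192:83/42 194:83/67 196:86/86 198:87/87 200:88/88 202:84/84 204:29/30 206:15/16 208:14/14 210:20/22 212:27/29 214:19/21 216:20/21 218:18/20 220:19/21 222:18/22 224:17/21 226:19/21 228:19/21 230:18/20 232:20/21 234:19/20 236:20/21 238:19/20
190:14 194:38 198:35 202:35 206:34 210:35 214:19 218:20 222:19 226:17 230:19 234:20 238:17 242:19 246:16 250:17 254:19 258:19 262:19 266:19 270:19 274:20 278:18 282:20 286:21 290:18 294:19 298:16 302:18 306:16 310:19 314:18 318:16 322:18 326:18 330:65 334:63 338:61 342:60 346:58 350:55 354:34 358:16 362:14 366:13
```

Run:
```python
from h import *
print("disc y",pix2w("wrist",270,175,23)[1]-32,"base y",pix2w("wrist",270,193.7,23)[1]-26,"lid y",pix2w("wrist",270,203.5,68)[1]-28,"lid x",pix2w("wrist",212,255,68)[0],pix2w("wrist",328,255,68)[0])
im=cam("wrist")[3].astype(int)
for v in (184,200,212): print(v,' '.join(f"{x}:{im[v,x,2]}/{im[v,x,0]}" for x in range(206,340,3)))
```

```text
disc y -198.37470470257745 base y -203.06809536628575 lid y -199.85127554796424 lid x 630.9458791376803 684.1248126383344
184 206:67/29 209:66/27 212:66/27 215:63/27 218:61/25 221:38/15 224:31/13 227:32/13 230:33/13 233:34/14 236:47/22 239:68/35 242:69/35 245:77/40 248:78/40 251:72/37 254:65/33 257:65/34 260:70/36 263:74/38 266:74/37 269:75/39 272:77/39 275:76/38 278:77/39 281:78/40 284:78/41 287:84/43 290:92/47 293:94/48 296:82/41 299:44/19 302:32/13 305:35/14 308:34/13 311:35/13 314:37/16 317:35/15 320:35/15 323:36/15 326:62/24 329:62/25 332:60/25 335:57/23 338:55/23
200 206:62/25 209:64/27 212:66/28 215:66/27 218:62/26 221:100/48 224:158/81 227:144/74 230:112/57 233:69/35 236:70/36 239:80/41 242:86/44 245:79/46 248:83/71 251:87/87 254:86/87 257:88/88 260:87/88 263:88/88 266:89/88 269:88/88 272:88/87 275:89/89 278:88/87 281:87/87 284:88/88 287:87/88 290:87/88 293:84/70 296:81/42 299:77/40 302:67/34 305:63/32 308:73/38 311:104/54 314:83/41 317:64/27 320:64/25 323:63/25 326:62/26 329:61/24 332:60/24 335:60/26 338:57/23
212 206:63/27 209:63/26 212:64/27 215:83/39 218:160/82 221:158/81 224:131/68 227:148/76 230:160/82 233:150/98 236:120/121 239:46/47 242:16/17 245:13/16 248:14/14 251:16/18 254:26/28 257:28/31 260:29/29 263:29/31 266:29/31 269:27/29 272:27/28 275:26/28 278:27/28 281:25/27 284:21/23 287:15/17 290:14/16 293:11/14 296:10/10 299:35/35 302:94/95 305:112/108 308:128/69 311:135/70 314:150/78 317:155/80 320:75/34 323:62/24 326:63/25 329:62/26 332:61/25 335:61/25 338:59/26
```

Base and disc edges in the same plane give the pot 4–4.7 mm off in y, and the scene view gave 4. x is centred within 1 mm. I'll grip, lift a little, shift +4 and lower.

Request:
{"api": "apply_moves", "payload": {"commands": [-0.001, 0, 0.002, 0, 0, 0, 0, 0, 0, 0, 0, 0, 0, 0, 0, 0, 0, 0, 0, 0, 0, 0, 0, 0, 0, 0, 0, 0, 0, 0, 0, 0, 0, 0, 0, 0, 0, 0, 0, 0, 0, 0, 0, 0, 0, 0, 0, 0], "claw": 0.04}}

```text
t: 38.33
eef_pos: [658.7, -203.5, 51.6]
ee_rot: [179.9, -0.3, 0.1]
wrist_force: [0.1, -0.1, 0.4]
width: 55.6
```

Request:
{"api": "apply_moves", "payload": {"commands": [0, 0, -0.002, 0, 0, 0, 0, 0, -0.003, 0, 0, 0, 0, 0, -0.002, 0, 0, 0, 0, 0, 0, 0, 0, 0]}}

```text
t: 38.67
eef_pos: [658.1, -203.1, 58.4]
ee_rot: [179.9, -0.2, 0.1]
wrist_force: [-0.4, -0.5, -0.6]
width: 55.7
```

Request:
{"api": "apply_moves", "payload": {"commands": [0, -0.002, 0, 0, 0, 0, -0.0005, -0.001, 0, 0, 0, 0, 0, -0.0005, 0.001, 0, 0, 0, 0, 0, 0.002, 0, 0, 0, 0, 0, 0.001, 0, 0, 0, 0, 0, 0, 0, 0, 0]}}

```text
t: 39.17
eef_pos: [657.4, -199.0, 53.9]
ee_rot: [179.9, -0.2, 0.1]
wrist_force: [-0.6, -0.7, -2.3]
width: 55.5
```

Request:
{"api": "apply_moves", "payload": {"commands": [0, 0, 0.001, 0, 0, 0, 0, 0, 0.001, 0, 0, 0, 0, 0, 0.001, 0, 0, 0, 0, 0, 0.001, 0, 0, 0]}}

```text
t: 39.5
eef_pos: [657.5, -199.1, 51.6]
ee_rot: [180.0, -0.1, 0.1]
wrist_force: [-3.0, 0.9, 5.1]
width: 55.5
```

Contact. Release, rise and check.

Request:
{"api": "apply_moves", "payload": {"commands": [0, 0, 0, 0, 0, 0, 0, 0, 0, 0, 0, 0, 0, 0, 0, 0, 0, 0, 0, 0, 0, 0, 0, 0, 0, 0, 0, 0, 0, 0, 0, 0, 0, 0, 0, 0], "claw": 0.085}}

```text
t: 40.0
eef_pos: [658.6, -199.8, 52.6]
ee_rot: [179.9, -0.3, 0.1]
wrist_force: [1.2, 0.4, -0.9]
width: 84.9
```

Request:
{"api": "apply_moves", "payload": {"commands": [0, 0, -0.003, 0, 0, 0, 0, 0, -0.008, 0, 0, 0, 0, 0, -0.015, 0, 0, 0, 0, 0, -0.02, 0, 0, 0, 0, 0, -0.02, 0, 0, 0, 0, 0, -0.02, 0, 0, 0, 0, 0, -0.02, 0, 0, 0, 0, 0, -0.02, 0, 0, 0, 0, 0, -0.02, 0, 0, 0, 0, 0, -0.015, 0, 0, 0]}}

```text
t: 40.83
eef_pos: [656.4, -198.7, 227.0]
ee_rot: [179.9, -0.2, 0.1]
wrist_force: [-0.2, -0.1, 0.7]
width: 84.8
```

Request:
{"api": "apply_moves", "payload": {"commands": [-0.015, 0, -0.01, 0, 0, 0, -0.02, 0, -0.02, 0, 0, 0, -0.02, 0, -0.02, 0, 0, 0, -0.02, 0, -0.02, 0, 0, 0, -0.02, 0, -0.01, 0, 0, 0, -0.02, 0, 0, 0, 0, 0, -0.01, 0, 0, 0, 0, 0, 0, 0, 0, 0, 0, 0]}}

```text
t: 41.5
eef_pos: [527.9, -199.1, 331.0]
ee_rot: [179.1, -1.5, 0.2]
wrist_force: [0.4, -0.1, 0.4]
width: 85.2
```

```bash
cp scene.npz scene_old.npz; cp side.npz side_old.npz
python3 - <<'E'
from h import *
o=cam("scene_old")[3].astype(int); snap("scene","fin.png"); im=cam("scene")[3].astype(int); print(read_state()["eef_pos"])
for v in (238,255,258): print(v,' '.join(f"{x}:{im[v,x,2]}/{im[v,x,0]}" for x in range(134,178)))
d=np.abs(im-o).max(2)>25
for n,(a,b,c,e) in dict(cup=(80,215,125,268),pot=(132,225,175,268),tin=(176,218,212,268),jar=(218,210,256,272),flask=(258,200,292,272),tape=(304,240,355,275)).items(): print(n,d[b:e,a:c].sum())
i0=cv2.imread('pics/scene0.png').astype(int); d0=np.abs(im-i0).max(2)>25
print("vs start cup",d0[215:268,80:116].sum(),"tape",d0[240:275,304:355].sum())
E
```

```text
[ 528.65251501 -199.19915175  331.21014949]
238 134:173/165 135:174/162 136:175/166 137:176/165 138:171/161 139:134/125 140:67/59 141:26/27 142:25/27 143:13/18 144:4/12 145:16/15 146:27/30 147:24/23 148:16/21 149:20/19 150:18/24 151:17/25 152:7/10 153:16/8 154:12/23 155:13/21 156:20/23 157:22/27 158:23/24 159:16/18 160:29/26 161:13/20 162:21/21 163:17/21 164:15/19 165:3/8 166:59/56 167:129/120 168:169/159 169:177/165 170:177/166 171:176/165 172:178/168 173:176/166 174:176/165 175:170/157 176:142/135 177:98/97
255 134:45/18 135:43/23 136:44/22 137:47/30 138:39/20 139:44/16 140:41/22 141:57/24 142:70/40 143:94/83 144:97/95 145:101/101 146:102/100 147:97/97 148:100/99 149:104/102 150:103/99 151:101/102 152:99/98 153:109/106 154:111/110 155:112/112 156:117/115 157:115/116 158:124/122 159:125/123 160:124/123 161:106/106 162:101/99 163:98/96 164:98/97 165:95/94 166:93/95 167:95/93 168:84/66 169:79/48 170:79/43 171:71/42 172:48/22 173:38/17 174:39/19 175:40/21 176:32/14 177:41/14
258 134:35/14 135:40/17 136:39/1 137:44/26 138:41/21 139:42/22 140:41/19 141:62/28 142:74/40 143:74/44 144:88/74 145:100/98 146:99/98 147:101/102 148:102/100 149:105/103 150:100/97 151:99/99 152:103/100 153:109/107 154:113/111 155:109/110 156:115/113 157:115/114 158:121/120 159:112/110 160:104/102 161:100/98 162:101/98 163:99/97 164:95/92 165:91/80 166:79/51 167:81/44 168:74/41 169:74/39 170:53/21 171:41/18 172:39/16 173:45/21 174:39/18 175:42/19 176:32/10 177:41/16
cup 400
pot 277
tin 2
jar 1
flask 4
tape 3
vs start cup 580 tape 0
```

The pot is now centred: body 142.8–168, disc 140.8–172. Pixels around the cup changed, probably from the arm's shadow, so I'll check that its outline has not moved.

Run:
```python
from h import *
i0=cv2.imread('pics/scene0.png'); o=cam("scene_old")[3]; n=cam("scene")[3]
for v in (228,240,252):
  for nm,im in (("start",i0),("mid",o),("now",n)): print(v,nm,' '.join(str(x) for x in im[v,78:124,1]))
g=lambda im:cv2.Canny(im,40,120)[218:266,78:124]
e=[cv2.dilate(g(x),np.ones((3,3))) for x in (i0,o,n)]; print([(g(n)[e[k]>0]>0).sum() for k in (0,1,2)],(g(n)>0).sum())
```

```text
228 start 178 178 177 150 118 101 97 100 100 98 99 104 102 103 104 108 106 103 104 107 103 106 109 109 110 108 108 109 109 109 107 107 105 104 105 105 101 100 105 109 111 110 104 107 109 109
228 mid 105 98 112 133 158 157 145 144 143 144 142 143 139 141 135 139 136 133 134 130 125 126 124 116 120 110 105 102 100 101 105 100 96 107 140 155 148 132 116 104 98 102 99 103 106 107
228 now 152 166 170 161 161 154 149 142 143 141 146 144 142 142 139 137 137 137 133 131 126 125 123 120 119 110 104 102 103 98 104 98 99 106 139 155 144 138 157 169 172 166 169 168 169 173
240 start 174 175 177 177 175 168 132 104 105 107 107 103 104 107 109 105 104 108 108 104 106 104 108 107 102 106 108 106 104 103 101 102 104 96 108 133 139 139 133 113 89 84 84 88 87 87
240 mid 102 101 101 100 104 101 98 98 98 95 98 101 103 100 96 99 100 99 98 103 102 108 111 114 113 116 119 118 123 125 126 128 126 127 125 131 131 130 128 112 89 78 85 115 127 132
240 now 163 162 166 168 170 158 124 99 92 97 97 97 96 100 103 97 99 99 98 107 105 111 111 111 114 121 116 120 120 119 124 123 129 126 131 129 132 131 128 129 132 136 136 137 137 136
252 start 104 102 103 107 106 105 89 55 33 14 37 82 99 106 105 109 108 106 102 108 109 109 107 109 103 103 107 107 106 103 102 104 107 104 100 105 110 104 100 95 94 66 30 26 29 30
252 mid 167 164 164 165 165 164 137 86 38 18 34 70 95 99 101 95 100 100 101 99 101 104 99 102 104 110 110 113 120 116 120 123 122 125 124 128 128 131 131 134 125 90 52 39 48 46
252 now 168 166 162 164 165 164 137 92 33 13 42 71 95 102 95 100 101 101 97 100 102 101 100 102 108 108 111 109 118 118 119 124 122 126 124 127 128 128 131 132 126 87 48 47 46 44
[np.int64(170), np.int64(250), np.int64(301)] 301
```

The cup's edges are at the same columns in all three pictures: about 84 at row 240, and 89 and 119 at row 252. Only the shadow changed. Nothing touches the containers, so I'm handing in.

```bash
python3 -c "
from h import *
print(hand_in())"
```

```text
the job is handed in; nothing more can be done
None
```

All four containers stand upright on the cork discs in height order. From the cup end they are pot (mark4), tin (mark3), jar (mark2) and flask (mark1, next to the tape). I lowered each onto its disc until I felt light contact, at most about 12 N, then released it and backed the arm off. The job was handed in at about 41.5 s of the 131 s allowed.

**Centring:** In the last scene image the tin, jar and flask are centred to about 1–2 mm. The pot was first set down about 4 mm towards the cup. I regripped it and moved it +4 mm in y, and it is now centred to about 1–2 mm.

**Cup and tape:** The tape shows no pixel change from the start. The pixels around the cup changed, but its edges are at the same image columns throughout, so I put that down to the arm's shadow.

**Checks that failed or disagreed:**
- Before the pot was moved, its lid and base gave offsets of about 1.5 mm and 4.7 mm. I trusted the base because it lies in the same plane as the disc.
- An earlier close-up, taken while the arm was still moving, had put the pot within 1.5 mm; that was too optimistic.
- I reached the 16-picture viewing limit, so I checked the pot's final position from pixel values rather than by eye.

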